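# Wind the collection timer and tuck it into the organiser

## Robot

A 6-joint arm with a two-finger parallel gripper is mounted at the origin on the work surface. World frame = base frame: x ahead of the robot, y to its left, z up, the work surface at z = 0. Lengths are in m, angles in rad, forces in N, time in s.
With the tool pointing down it reaches from about 0.25 to 0.725 m from the base axis. Payload 4 kg.
Tool frame: the origin (TCP) lies at the very end of the fingers, on their centre line; the grasp point (between the pads) lies 19 mm behind it; y points along the fingers, z is the direction in which the jaws open and shut, and the axes are right-handed (so a half turn about y gives the same grasp; the last joint's range is limited). The gripper opens to 85 mm and grips with 20 to 120 N. Pads are 22 mm wide; open, the fingers measure 114 mm over their backs; the gripper's body (76 mm by 85 mm) begins 54 mm behind the grasp point. The pads swing forward as they close: fully open they stand 13 mm farther back than shut.
Start: joints at [-1.151, 0.241, 0.005, 1.335, 0, 1.571], TCP at [0.204, -0.457, 0.231] pointing down, gripper open.
Joint ranges: [-2.72, 2.72], [-1.05, 1.87], [-1.09, 1.28], [-1.99, 2.15], [-1.42, 1.44], [-3.14, 3.14]. Speed limits (rad/s): [2.79, 2.79, 3.14, 3.14, 3.14, 3.14].

## Interface

Orientations are given as a unit quaternion [x, y, z, w].
In Python, from workcell import bot gives the robot as it stands. The module is installed in compiled form; this text tells all that it offers.
- The arm moves only by the tool move_arm, never from a script. Its argument "increments" is a list of rows, each an object with "grip": the closure, from 0 (fully open) to 1 (shut); "linear": the shift along the tool's x, y, z scaled (see below), a list of three; "twist": the turn about the tool's y scaled (see below). A call has exactly 5 rows; each row shifts and turns the pose as measured when the row begins, along the tool's axes as they then stand; what a row does not reach is not made up. The controller multiplies each number of a shift by 0.2 m and each number of a turn by 2 rad. A row lasts 1/10 s, in which the tool goes at most 50 mm and 8.59 degrees, less where a joint would pass 70% of its speed; a pose out of reach is approached as far as the arm can. A call with a number of a shift or a turn outside -1 to 1 is refused whole. A call with a gripper value outside its range is refused whole. The fingers move at their own pace and stop on an object; the grip force is fixed at half the most. Time passes only in rows, so rows that do not move let the fingers close, or fill a call up. It gives the time, the measured TCP pose, the force and the opening at its end, in the units of the state.
- bot.get_obs(): the state, without advancing time (a new reading comes with each control period).
- bot.camera(name): name is "side" or "top" or "wrist"; returns (picture, depth): 420x560x3 uint8, blue, green, red; 420x560 float32, m along the optical axis (not along the pixel's ray), 0 where there is no reading.
- bot.camera_params(name): a dict with "camera_matrix" (3x3 intrinsics, pixels), "rvec" (rotation vector, rad) and "tvec" (3), from world to camera coordinates, as OpenCV has them; the wrist camera has in their place "T_tool_cam" (4x4, takes a point from camera to tool coordinates, whose origin is the TCP and whose axes are the tool frame's). Camera axes: x right, y down, z forward; pixel columns grow to the right and rows downward; lengths in m; the calibration is good to about 2 mm. A picture is of the moment at which its call begins: read the wrist's pose just before it. camera_params takes no time and is no camera call.
- bot.job_done(): hands the job in, once; it reports no verdict.
The state is a dict: "clock": time; "joint_pos": joint angles; "joint_vel": joint speeds; "tau": joint torques, N m; "eef_pos": TCP position; "tool_rot": TCP orientation; "ft_force": force on the tool from outside, world axes, zero at the start; "ft_torque": the same for the moment, N m; "grip_width": finger opening in m.
Only numpy, scipy, OpenCV 4.12 (cv2) and the standard library are available. Lean on these libraries where they do the work, as an engineer would, in place of code of your own. Each camera call takes 0.05 s, during which the arm holds its last target. There are 200 camera calls.

## Task

Lift the red wind-up timer down from the brown carton, stand it square on the dark desk mat with its white front towards you, and let go of it. There, press firmly down on its stiff knob, without leaning on it too hard, and wind it clockwise to the green 20-minute mark, so that the light timer does not swing round on the mat. Then take the timer by its case and push it square and flush into the corner of the white organiser's open bay, white front facing out, dial still on green, nothing else disturbed.

Things in the scene. Friction and masses are not known exactly. Their poses are not given: they have to be found in the camera images.
- timer: Red wind-up timer, 0.12-0.19 kg. Case 64 x 64 mm, z 2 to 42 mm, on four feet 22 mm off centre each way. On top a black dial (turns as one): disc of 50 mm diameter, z 42 to 47, grip bar across it 46 long, 14 thick, z 47 to 69. Origin: centre of underside. x front to back (front, -x, has a white panel), z up. Feet friction 0.5-0.7: unpressed it spins at 0.03 N m; pressed with 12-20 N it stays put; over 45 N on the knob is too much.
- timer_dial (a joint): Dial angle against the case, rad, growing clockwise from above, 0 to 5.5. At angle q the bar's white pointer end points along (-cos q, +sin q) in the case's x, y (0: to the front). Marks on the case every 30 degrees (5 min); the green 20-minute mark is at 2.094. Starts at 0 to 0.5. Takes 0.13 N m to turn either way, stays where left.
- timer_knob (a point): Centre of the top of the timer's grip bar, on the dial's axis, 69 mm above the timer's underside.
- timer_front (a point): Centre of the timer's front face (white panel), 32 mm in front of its axis (at -x of the case), 22 mm above its underside.
- mat: Dark desk mat with a thin purple edge line, fixed to the desk, 180 mm (its x) by 240 mm (its y), 2 mm thick. Origin: centre of its underside. Its -x side is the near side, towards the robot and the clerk.
- organiser: White steel desk organiser, fixed. Origin: on the desk in the inner corner of its open bay. Back wall: plane x = 0, 40 mm high, y -164 to +110 mm. Side wall: plane y = 0, 40 mm high, x -100 to 0 mm. The bay is at -x, +y of the corner, floor is bare desk, open to -x (front) and +y; beyond the side wall (-y) two compartments, 40 mm high. Timer home: centre at x -32, y +32 mm, its x along this x.
- carton: Brown cardboard carton 130 x 110 x 80 mm (x, y, z), loose, about 0.9 kg, with the timer on it. Origin: centre of the underside; its top is 80 mm above the desk.
- white_carton: Off-white carton 130 x 110 x 80 mm, loose; a bystander. Origin: centre of the underside. The two cartons may have changed places.
- mouse: Black computer mouse 90 x 58 x 34 mm, loose bystander. Origin: centre of the underside.
- label_roll: Roll of white labels standing on its end, 76 mm in diameter, 50 mm high, loose bystander. Origin: centre of the underside.
- stapler: Blue and black stapler 120 x 32 x 47 mm, loose bystander. Origin: centre of the underside.
- scanner: Hand-held code scanner lying flat, 165 x 62 x 37 mm, loose bystander. Origin: centre of the underside.
- tape_dispenser: Grey tape dispenser with a roll of brown tape, 170 x 70 x 102 mm, loose bystander. Origin: centre of the underside.

How it is judged:
On the way, in this order (a step that is already met when the one before it is completed fails the run):
1. the timer, not yet wound, stands released on the desk mat, squared to it (within 15 degrees, front to back along the mat) (x of timer in the frame of mat between -0.075 and 0.075 m and y of timer in the frame of mat between -0.105 and 0.105 m and z of timer in the frame of mat between -0.001 and 0.005 m and angle between timer's own z axis and vertical below 0.1 rad and angle between the x axis of timer and the x axis of mat, either way round below 0.26 rad and contact force between the fingers and timer below 0.3 N and value of joint timer_dial below 0.9 rad and linear speed of timer below 0.03 m/s), for 0.2 s.
2. the dial is on the green mark (within 7 degrees) and released, the timer still standing on the mat and squared to it (within 15 degrees, front to back along the mat) (x of timer in the frame of mat between -0.075 and 0.075 m and y of timer in the frame of mat between -0.105 and 0.105 m and z of timer in the frame of mat between -0.001 and 0.005 m and angle between timer's own z axis and vertical below 0.1 rad and angle between the x axis of timer and the x axis of mat, either way round below 0.26 rad and contact force between the fingers and timer below 0.3 N and value of joint timer_dial between 1.974 and 2.214 rad), for 0.2 s.
At the end, for the whole second after the job is handed in: The timer stands on the desk in the organiser's bay, flush (gaps up to 2.5 mm) against the back wall and the side wall, square to them within 2.3 degrees, white front facing out of the bay towards the clerk, dial on the green mark (2.094 rad) within 0.12 rad, released and at rest (x of timer in the frame of organiser between -0.0345 and -0.0295 m and y of timer in the frame of organiser between 0.0295 and 0.0345 m and angle between the x axis of timer and the x axis of organiser, either way round below 0.04 rad and x of timer_front in the frame of organiser below -0.055 m and height (world z) of timer between -0.002 and 0.003 m and angle between timer's own z axis and vertical below 0.05 rad and value of joint timer_dial between 1.974 and 2.214 rad and linear speed of timer below 0.02 m/s and contact force between the fingers and timer below 0.3 N); the robot touches nothing.
It fails at once if the timer swings round more than 29 degrees from square while it stands on the mat (x of timer in the frame of mat between -0.075 and 0.075 m and y of timer in the frame of mat between -0.105 and 0.105 m and z of timer in the frame of mat between -0.001 and 0.005 m and angle between timer's own z axis and vertical below 0.1 rad and angle between the x axis of timer and the x axis of mat, either way round above 0.5 rad).
It fails at once if the timer is pressed onto the mat by its knob with more than 45 N (contact force between timer and mat above 45 N and z of the grasp point in the frame of timer above 0.045 m).
It fails at once if the timer is dropped (falls free, faster than 0.4 m/s) (height (world z) of timer above 0.012 m and linear speed of timer above 0.4 m/s and contact force between the fingers and timer below 0.1 N).
It fails at once if the timer is tipped over (more than 35 degrees) (angle between timer's own z axis and vertical above 0.6 rad).
It fails at once if a bystander is shifted: white carton, mouse, label roll, stapler, scanner or tape dispenser by more than 30 mm, or the brown carton by more than 40 mm (distance of carton from where it was at the start of the episode above 0.04 m or distance of any of white_carton, mouse, label_roll, stapler, scanner, tape_dispenser from where it was at the start of the episode above 0.03 m).
It also fails if it takes over 72 s, if anything falls off the work surface, if the arm or the gripper's body presses on something with over 40 N, if the wrist force passes 120 N, or if a joint passes its speed limit or range.

## Working session

There is one attempt and no reset: what is moved stays moved. The work goes in short steps, Python scripts to look and compute and a tool call to move; the robot and the scene stay as the last step left them, time stands still between calls to the robot, and variables do not carry over. Pictures are saved under pics/ and viewed, about 8 in all and at most 12, crops included, and the job is handed in when it is done.

Besides the shell and the picture viewer there is one more tool, called after "Call:" as a command line: name --argument value ..., lists and objects as JSON in quotes. move_arm: Moves the arm, as the interface text tells. Its arguments: {"type":"object","properties":{"increments":{"type":"array"}},"required":["increments"]}

```bash
mkdir -p pics
cat > h.py <<'E'
import numpy as np, cv2
from scipy.spatial.transform import Rotation as R
from workcell import bot
def ext(name,obs=None):
    p=bot.camera_params(name);K=np.array(p["camera_matrix"])
    if name=="wrist":
        o=obs or bot.get_obs();T=np.eye(4);T[:3,:3]=R.from_quat(o["tool_rot"]).as_matrix();T[:3,3]=o["eef_pos"]
        T=T@np.array(p["T_tool_cam"])
    else:
        T=np.eye(4);T[:3,:3]=cv2.Rodrigues(np.array(p["rvec"],float))[0];T[:3,3]=np.ravel(p["tvec"]);T=np.linalg.inv(T)
    return K,T   # camera->world
def ray(uv,z,K,T):
    uv=np.atleast_2d(uv).astype(float)
    d=np.c_[uv,np.ones(len(uv))]@np.linalg.inv(K).T@T[:3,:3].T
    return T[:3,3]+d*((z-T[2,3])/d[:,2])[:,None]
def cloud(dep,K,T):
    v,u=np.indices(dep.shape);c=np.stack([u*dep,v*dep,dep],-1)@np.linalg.inv(K).T
    return c@T[:3,:3].T+T[:3,3]
def proj(P,K,T):
    Ti=np.linalg.inv(T);c=np.atleast_2d(P)@Ti[:3,:3].T+Ti[:3,3];c=c@K.T
    return c[:,:2]/c[:,2:]
E
python3 - <<'E'
from h import *
o=bot.get_obs();print({k:np.round(v,3).tolist() for k,v in o.items()})
for n in("top","side"):
    K,T=ext(n);print(n,K.round(1).tolist(),T.round(3).tolist())
    p,d=bot.camera(n);cv2.imwrite(f"pics/{n}0.png",p);np.savez(f"{n}0.npz",p=p,d=d)
print(bot.camera_params("wrist"))
E
```

```text
{'clock': 0.0, 'joint_pos': [-1.151, 0.241, 0.004, 1.335, -0.0, 1.571], 'joint_vel': [0.001, -0.0, -0.001, -0.0, -0.0, -0.001], 'tau': [-0.002, -37.232, 25.241, 0.017, -0.0, 0.0], 'eef_pos': [0.204, -0.456, 0.23], 'tool_rot': [-0.148, 0.692, -0.691, 0.147], 'ft_force': [0.335, 0.445, -0.191], 'ft_torque': [-0.09, -0.027, 0.019], 'grip_width': 0.085}
top [[408.9, 0.0, 275.6], [0.0, 408.9, 209.6], [0.0, 0.0, 1.0]] [[-0.021, -0.988, 0.154, 0.385], [-1.0, 0.025, 0.019, -0.034], [-0.023, -0.154, -0.988, 1.065], [0.0, 0.0, 0.0, 1.0]]
side [[449.5, 0.0, 276.1], [0.0, 449.5, 216.7], [0.0, 0.0, 1.0]] [[-0.922, -0.298, 0.248, 0.243], [-0.388, 0.724, -0.57, 0.576], [-0.009, -0.621, -0.783, 0.968], [0.0, 0.0, 0.0, 1.0]]
{'camera_matrix': array([[303.55390551,   0.        , 277.67857242],
       [  0.        , 303.55390551, 208.34219967],
       [  0.        ,   0.        ,   1.        ]]), 'T_tool_cam': array([[-1.70096599e-04,  9.49429192e-01,  3.13981178e-01,
        -8.00303503e-02],
       [-2.11813824e-04, -3.13981210e-01,  9.49429173e-01,
        -1.41839635e-01],
       [ 9.99999963e-01,  9.49891188e-05,  2.54509364e-04,
         1.00850573e-03],
       [ 0.00000000e+00,  0.00000000e+00,  0.00000000e+00,
         1.00000000e+00]])}
```

View pics/top0.png

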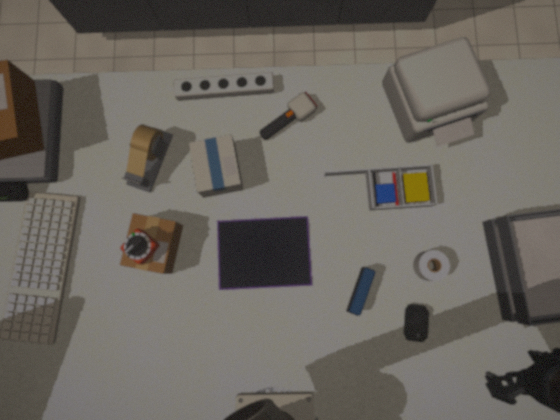

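View pics/side0.png

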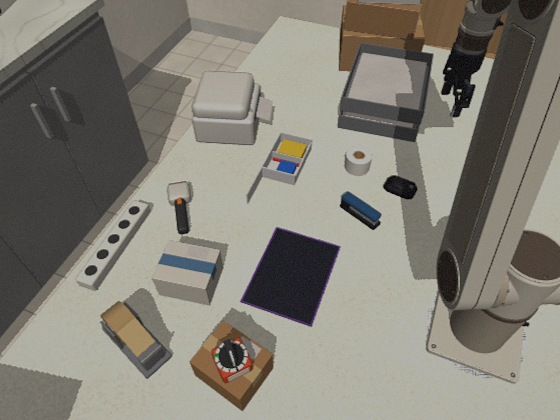

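The top view shows the brown carton with the timer at about (140,246), the mat at (265,252), and the organiser's inner corner near (369,174). The bay is left of and below that corner. The side view agrees with this. Next I measure all three, using enlarged crops.

Run:
```python
from h import *
K,T=ext("top");f=np.load("top0.npz");p,d=f["p"],f["d"];C=cloud(d,K,T)
hsv=cv2.cvtColor(p,cv2.COLOR_BGR2HSV)
# mat
g=p.max(2);m=((g<75)&(np.abs(C[...,2])<.02)).astype(np.uint8);m[:, :200]=0;m[:,330:]=0;m[:200]=0;m[310:]=0
m=cv2.morphologyEx(m,cv2.MORPH_OPEN,np.ones((3,3)))
c=max(cv2.findContours(m,0,1)[0],key=cv2.contourArea);b=cv2.boxPoints(cv2.minAreaRect(c))
W=ray(b,.002,K,T);print("mat",b.round(1).tolist(),W.round(4).tolist(),W.mean(0),[np.linalg.norm(W[i]-W[i-1]).round(4) for i in range(4)],np.degrees(np.arctan2(*(W[1]-W[0])[[1,0]])),np.degrees(np.arctan2(*(W[2]-W[1])[[1,0]])))
# carton top
x=C[200:290,100:200];z=x[...,2];print("z hist",np.histogram(z,bins=[.0,.02,.06,.075,.085,.11,.117,.127,.135,.145,.152,.16]))
ct=((z>.07)&(z<.09)).astype(np.uint8)
pts=np.argwhere(z>.07)[:,::-1]+[100,200]
bx=cv2.boxPoints(cv2.minAreaRect(pts.astype(np.float32)));W=ray(bx,.08,K,T);print("carton",W.round(4).tolist(),W.mean(0))
for lo,hi,n in((.115,.124,"case top"),(.1445,.155,"bar top")):
    q=x[(z>lo)&(z<hi)];r=cv2.minAreaRect((q[:,:2]*1000).astype(np.float32));print(n,len(q),r,q.mean(0))
print("ground z",np.median(C[300:380,100:200,2]))
# organiser
y=C[160:215,318:440];zz=y[...,2];print("org z",np.histogram(zz,bins=np.arange(-.005,.06,.005)))
big=lambda a:cv2.resize(a,None,fx=6,fy=6,interpolation=cv2.INTER_CUBIC)
A=big(p[215:280,105:185]);B=big(p[160:215,315:385])
h=max(len(A),len(B));A=cv2.copyMakeBorder(A,0,h-len(A),0,0,0);B=cv2.copyMakeBorder(B,0,h-len(B),0,0,0)
o=cv2.convertScaleAbs(np.hstack([A,B]),alpha=1.4)
o=cv2.resize(o,None,fx=.85,fy=.85);print(o.shape);cv2.imwrite("pics/crop1.png",o)
```

```text
mat [[216.8000030517578, 221.5], [307.0, 217.10000610351562], [310.20001220703125, 283.6000061035156], [220.10000610351562, 288.1000061035156]] [[0.5236, 0.142, 0.002], [0.5296, -0.095, 0.002], [0.3577, -0.0977, 0.002], [0.3513, 0.1334, 0.002]] [0.44056989 0.02068678 0.002     ] [np.float64(0.1725), np.float64(0.2371), np.float64(0.1719), np.float64(0.2312)] -88.55285646293142 -179.10378159595405
z hist (array([2099,  229,  105, 1565,  102,   55,  478,   75,   35,  122,    0]), array([0.   , 0.02 , 0.06 , 0.075, 0.085, 0.11 , 0.117, 0.127, 0.135,
       0.145, 0.152, 0.16 ]))
carton [[0.3644, 0.4023, 0.08], [0.5754, 0.4093, 0.08], [0.567, 0.1765, 0.08], [0.3574, 0.1771, 0.08]] [0.46606553 0.291308   0.08      ]
case top 384 ((456.32257080078125, 308.5799560546875), (64.38906860351562, 64.58893585205078), 49.00797653198242) [0.45567786 0.30325944 0.12058743]
bar top 125 ((456.52105712890625, 308.7818603515625), (13.559110641479492, 47.276851654052734), 41.49053955078125) [0.45652461 0.30815544 0.14771443]
ground z -0.0010174207852768902
org z (array([2592, 1482,  191,  250,  288,  896,  410,  126,  278,   81,    1,
          0]), array([-0.005,  0.   ,  0.005,  0.01 ,  0.015,  0.02 ,  0.025,  0.03 ,
        0.035,  0.04 ,  0.045,  0.05 ,  0.055]))
(332, 765, 3)
```

View pics/crop1.png

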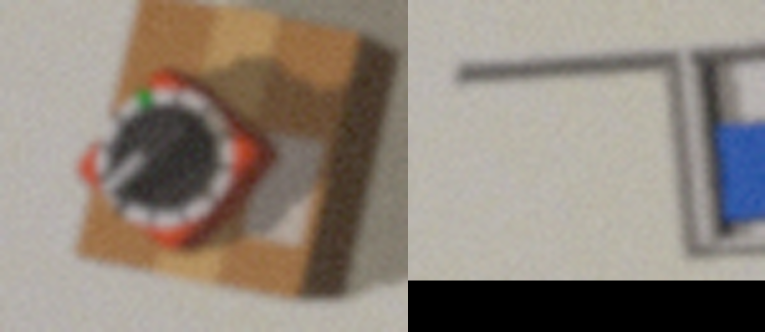

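The crop shows the dial with its white pointer towards the lower left (+y,-x) and the green mark at the upper left. That puts the case yaw at about -41°, with the dial near 0.15 rad and the front facing away to the left. The organiser walls show as dark lines. Next come the wall lines and the move plan.

```bash
cat >> h.py <<'E'
def pose(o=None):
    o=o or bot.get_obs();M=R.from_quat(o["tool_rot"]).as_matrix()
    return np.array(o["eef_pos"]),M
def plan(P,yaw=None,pitch_fix=False):
    "to go: tool-axis shift in command units, twist units (positive = clockwise); yaw = world yaw of jaw axis, mod 180"
    o=bot.get_obs();p,M=pose(o);d=M.T@(np.array(P)-p)
    cur=np.degrees(np.arctan2(M[1,2],M[0,2]))
    print("tcp",p.round(4),"jawyaw",cur.round(2),"ytool",M[:,1].round(3),"j",np.round(o["joint_pos"],2),"t",round(o["clock"],2),"w",round(o["grip_width"],4),"F",np.round(o["ft_force"],1))
    print("lin units",(d/.2).round(4))
    if yaw is not None:
        e=(yaw-cur+90)%180-90; print("twist units",round(-np.radians(e)/2,4),"ccw deg",round(e,2))
E
python3 - <<'E'
from h import *
K,T=ext("top");f=np.load("top0.npz");p=f["p"];g=cv2.cvtColor(p,cv2.COLOR_BGR2GRAY).astype(float)
# back wall: dark profile per column 328..364 rows 165..182
def fit(cols,lo,hi,axis):
    A=[]
    for c in cols:
        s=g[lo:hi,c] if axis==0 else g[c,lo:hi]
        base=np.median(s);w=np.clip(base-s-12,0,None)
        if w.sum()<30: continue
        i=np.where(w>.5*w.max())[0];k=np.arange(lo,hi)
        # half-level edges
        a,b=i[0],i[-1];A.append((c,a-.5,b+.5,(w*k).sum()/w.sum()))
    return np.array(A)
A=fit(range(330,365),166,182,0);B=fit(range(178,205),360,374,1)
print("back",A[:,1:].mean(0),"side",B[:,1:].mean(0))
for n,X,ax in(("back",A,0),("side",B,1)):
    for z,k in((.04,1 if ax==0 else 2),(0.,2 if ax==0 else 1),(.02,3)):
        uv=np.c_[X[:,0],X[:,k]] if ax==0 else np.c_[X[:,k],X[:,0]]
        W=ray(uv,z,K,T);l=cv2.fitLine(W[:,:2].astype(np.float32),cv2.DIST_HUBER,0,1e-4,1e-4).ravel()
        print(n,z,"angle",np.degrees(np.arctan2(l[1],l[0])).round(2),"pt",l[2:].round(4))
plan([.456,.308,.25],-41+90)
E
```

```text
back [  5.27142857   8.12857143 172.59906029] side [  9.38888889  12.64814815 370.41756234]
back 0.04 angle -87.82 pt [ 1.1076 -0.2305]
back 0.0 angle -88.61 pt [ 1.127  -0.2459]
back 0.02 angle -87.61 pt [ 0.6419 -0.2023]
side 0.04 angle -1.59 pt [0.6169 0.6674]
side 0.0 angle -9.04 pt [0.6273 0.7023]
side 0.02 angle -7.82 pt [ 0.5898 -0.26  ]
tcp [ 0.2036 -0.4561  0.2305] jawyaw -65.95 ytool [-0.001  0.002 -1.   ] j [-1.15  0.24  0.    1.34 -0.    1.57] t 0.1 w 0.0852 F [-1.3 -0.6 -0.7]
lin units [-2.7097 -0.0919 -2.9744]
twist units 0.5677 ccw deg -65.05
```

Call:
move_arm --increments '[{"grip": 0,"linear": [-0.218,-0.012,-0.112],"twist": 0},{"grip": 0,"linear": [-0.218,-0.012,-0.112],"twist": 0},{"grip": 0,"linear": [-0.218,-0.012,-0.112],"twist": 0},{"grip": 0,"linear": [-0.218,-0.012,-0.112],"twist": 0},{"grip": 0,"linear": [-0.218,-0.012,-0.112],"twist": 0}]'

```text
clock: 0.6
eef_pos: [0.3575, -0.2644, 0.2396]
tool_rot: [-0.143, 0.694, -0.691, 0.141]
ft_force: [0.8, -1.1, 0.7]
grip_width: 0.0852
```

Call:
move_arm --increments '[{"grip": 0,"linear": [-0.218,-0.012,-0.112],"twist": 0},{"grip": 0,"linear": [-0.218,-0.012,-0.112],"twist": 0},{"grip": 0,"linear": [-0.218,-0.012,-0.112],"twist": 0},{"grip": 0,"linear": [-0.1,0,-0.05],"twist": 0},{"grip": 0,"linear": [0,0,0],"twist": 0}]'

```text
clock: 1.1
eef_pos: [0.4696, -0.125, 0.2454]
tool_rot: [-0.146, 0.695, -0.69, 0.143]
ft_force: [-1.0, -1.0, -0.5]
grip_width: 0.0849
```

Run:
```python
from h import *
plan([.456,.308,.25],49)
o=bot.get_obs();K,T=ext("wrist",o);p,d=bot.camera("wrist");np.savez("w1.npz",p=p,d=d,K=K,T=T)
cv2.imwrite("pics/w1.png",p);print(T.round(3)[:3,3],"corner guess px",proj([[.645,-.263,0],[.645,-.263,.04]],K,T).round(0))
```

```text
tcp [ 0.4696 -0.125   0.2454] jawyaw -66.37 ytool [-0.006  0.006 -1.   ] j [-0.26  0.21  0.01  1.37  0.    2.47] t 1.1 w 0.0849 F [-1.  -1.  -0.5]
lin units [-0.8054 -0.01   -2.0108]
twist units 0.564 ccw deg -64.63
[ 0.544 -0.095  0.387] corner guess px [[445.  85.]
 [465.  82.]]
```

View pics/w1.png

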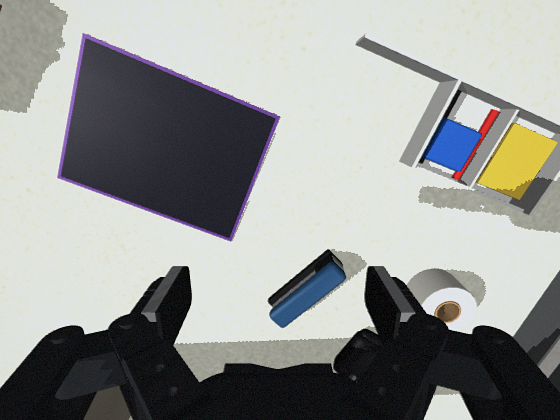

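The wrist view is clear. The mat corners are at about (86,36), (279,118), (231,239) and (60,178). The bay's back wall runs (360,40)→(458,80), and the side wall's inner face runs (443,77)→(403,162). Next I fit these and plan the approach.

```bash
cat >> h.py <<'E'
def rows(P,ccw,n,m=5,vert=True):
    "n rows to world point P turning ccw degrees; prints units"
    p,M=pose();d=(np.array(P)-p)/n
    for i in range(n):
        Mi=R.from_euler('z',ccw*i/n,degrees=True).as_matrix()@M
        print(i,(Mi.T@d/.2).round(3).tolist(),round(-np.radians(ccw/n)/2,4))
E
python3 - <<'E'
from h import *
f=np.load("w1.npz");p,d,K,T=f["p"],f["d"],f["K"],f["T"];C=cloud(d,K,T)
print("ground",np.median(C[10:60,150:330,2]))
g=p.max(2).astype(np.uint8)
m=((g<70)).astype(np.uint8);m[:,:40]=0;m[245:]=0;m[:,290:]=0;m[:30]=0
hsv=cv2.cvtColor(p,cv2.COLOR_BGR2HSV);pu=((hsv[...,0]>120)&(hsv[...,0]<160)&(hsv[...,1]>60)).astype(np.uint8);pu[245:]=0;pu[:,290:]=0
m=cv2.morphologyEx(m|pu,cv2.MORPH_OPEN,np.ones((3,3)))
c=max(cv2.findContours(m,0,1)[0],key=cv2.contourArea);b=cv2.approxPolyDP(c,8,True).reshape(-1,2);W=ray(b,.002,K,T)
print("mat",b.tolist(),W.round(4).tolist(),W.mean(0).round(4),[np.linalg.norm(W[i]-W[i-1]).round(4) for i in range(len(W))])
for i in range(len(W)):
    e=W[i]-W[i-1];print(" edge ang",np.degrees(np.arctan2(e[1],e[0])).round(2))
z=C[...,2];ok=(d>0)&(z>.008)&(z<.034)
u=np.indices(z.shape)
back=ok&(C[...,0]>.61)&(C[...,0]<.68)&(C[...,1]>-.245)&(C[...,1]<-.13)
side=ok&(C[...,1]>-.285)&(C[...,1]<-.235)&(C[...,0]>.555)&(C[...,0]<.625)
for n,k in(("back",back),("side",side)):
    Q=C[k][:,:2].astype(np.float32);l=cv2.fitLine(Q,cv2.DIST_HUBER,0,1e-4,1e-4).ravel();
    nrm=np.array([-l[1],l[0]]);r=(Q-l[2:])@nrm;print(n,len(Q),np.degrees(np.arctan2(l[1],l[0])).round(2),l[2:].round(4),"std",r.std().round(4),np.percentile(r,[5,95]).round(4))
rows([.456,.308,.25],115.4,14)
E
```

```text
ground -0.0006910726506362264
mat [[83, 34], [58, 177], [231, 240], [278, 116]] [[0.5265, 0.1402, 0.002], [0.3494, 0.1349, 0.002], [0.3567, -0.1029, 0.002], [0.5336, -0.0966, 0.002]] [0.4416 0.0189 0.002 ] [np.float64(0.2369), np.float64(0.1771), np.float64(0.2379), np.float64(0.1771)]
 edge ang 91.73
 edge ang -178.3
 edge ang -88.25
 edge ang 2.05
back 635 -87.64 [ 0.6421 -0.1966] std 0.0004 [-0.0003  0.0004]
side 1275 21.63 [ 0.5839 -0.27  ] std 0.0113 [-0.0184  0.0186]
0 [-0.058, -0.001, -0.144] -0.0719
1 [-0.078, -0.001, -0.134] -0.0719
2 [-0.096, -0.001, -0.122] -0.0719
3 [-0.113, -0.001, -0.107] -0.0719
4 [-0.127, -0.001, -0.089] -0.0719
5 [-0.138, -0.002, -0.07] -0.0719
6 [-0.147, -0.002, -0.05] -0.0719
7 [-0.152, -0.002, -0.028] -0.0719
8 [-0.155, -0.002, -0.006] -0.0719
9 [-0.154, -0.002, 0.016] -0.0719
10 [-0.15, -0.003, 0.038] -0.0719
11 [-0.143, -0.003, 0.059] -0.0719
12 [-0.133, -0.003, 0.079] -0.0719
13 [-0.12, -0.003, 0.098] -0.0719
```

Call:
move_arm --increments '[{"grip": 0,"linear": [-0.058,0,-0.144],"twist": -0.072},{"grip": 0,"linear": [-0.078,0,-0.134],"twist": -0.072},{"grip": 0,"linear": [-0.096,0,-0.122],"twist": -0.072},{"grip": 0,"linear": [-0.113,0,-0.107],"twist": -0.072},{"grip": 0,"linear": [-0.127,0,-0.089],"twist": -0.072}]'

```text
clock: 1.65
eef_pos: [0.4596, 0.025, 0.2441]
tool_rot: [-0.386, 0.598, -0.592, 0.379]
ft_force: [0.4, 0.2, 0.5]
grip_width: 0.0854
```

Call:
move_arm --increments '[{"grip": 0,"linear": [-0.138,0,-0.07],"twist": -0.072},{"grip": 0,"linear": [-0.147,0,-0.05],"twist": -0.072},{"grip": 0,"linear": [-0.152,0,-0.028],"twist": -0.072},{"grip": 0,"linear": [-0.155,0,-0.006],"twist": -0.072},{"grip": 0,"linear": [-0.154,0,0.016],"twist": -0.072}]'

```text
clock: 2.15
eef_pos: [0.4487, 0.177, 0.2435]
tool_rot: [0.575, -0.421, 0.413, -0.568]
ft_force: [0.4, 0.6, 0.6]
grip_width: 0.0852
```

Run:
```python
from h import *
f=np.load("w1.npz");p,d,K,T=f["p"],f["d"],f["K"],f["T"];C=cloud(d,K,T)
a=np.radians(2.36);ex=np.array([np.cos(a),np.sin(a)]);ey=np.array([-ex[1],ex[0]]);P0=np.array([.6421,-.1966])
L=np.stack([(C[...,:2]-P0)@ex,(C[...,:2]-P0)@ey,C[...,2]],-1)
k=(d>0)&(L[...,2]>.008)&(L[...,2]<.034)&(L[...,0]<-.02)&(L[...,0]>-.09)&(L[...,1]<-.04)&(L[...,1]>-.09)
y=L[k][:,1];h,e=np.histogram(y,bins=np.arange(-.09,-.04,.001));print([(round(e[i],4),int(h[i])) for i in range(len(h)) if h[i]])
plan([.456,.308,.25],49)
```

```text
[(np.float64(-0.09), 36), (np.float64(-0.089), 30), (np.float64(-0.088), 39), (np.float64(-0.087), 38), (np.float64(-0.086), 29), (np.float64(-0.085), 44), (np.float64(-0.084), 38), (np.float64(-0.083), 39), (np.float64(-0.082), 42), (np.float64(-0.081), 47), (np.float64(-0.08), 46), (np.float64(-0.079), 56), (np.float64(-0.078), 74), (np.float64(-0.077), 106), (np.float64(-0.076), 114), (np.float64(-0.075), 10), (np.float64(-0.06), 60), (np.float64(-0.059), 524), (np.float64(-0.058), 40)]
tcp [0.4487 0.177  0.2435] jawyaw 17.81 ytool [-0.015 -0.001 -1.   ] j [0.37 0.21 0.   1.37 0.   1.63] t 2.15 w 0.0852 F [0.4 0.6 0.6]
lin units [-0.6125 -0.0337  0.2343]
twist units -0.2722 ccw deg 31.19
```

Call:
move_arm --increments '[{"grip": 0,"linear": [-0.147,-0.005,0.056],"twist": -0.068},{"grip": 0,"linear": [-0.13,-0.005,0.075],"twist": -0.068},{"grip": 0,"linear": [-0.12,-0.005,0.09],"twist": -0.068},{"grip": 0,"linear": [-0.11,-0.005,0.1],"twist": -0.068},{"grip": 0,"linear": [0,0,0],"twist": 0}]'

```text
clock: 2.65
eef_pos: [0.4544, 0.2968, 0.2458]
tool_rot: [0.668, -0.247, 0.236, -0.661]
ft_force: [-0.1, 0.5, -0.2]
grip_width: 0.0856
```

```bash
cat >> h.py <<'E'
def timer(z0,name="wrist",save=None):
    o=bot.get_obs();K,T=ext(name,o);p,d=bot.camera(name);C=cloud(d,K,T)
    if save: cv2.imwrite(f"pics/{save}.png",p)
    return p,d,K,T,C
def rect(C,d,lo,hi,near,r=.06):
    k=(d>0)&(C[...,2]>lo)&(C[...,2]<hi)&(np.hypot(C[...,0]-near[0],C[...,1]-near[1])<r)
    Q=C[k];q=cv2.minAreaRect((Q[:,:2]*1000).astype(np.float32));return len(Q),np.round(q[0],1),np.round(q[1],1),round(q[2],1),Q.mean(0).round(4)
E
python3 - <<'E'
from h import *
plan([.456,.308,.25],49)
p,d,K,T,C=timer(.08,save="w2")
print(rect(C,d,.116,.125,(.456,.308)));print(rect(C,d,.14,.155,(.456,.308)))
E
```

```text
tcp [0.4544 0.2968 0.2458] jawyaw 50.01 ytool [-0.018 -0.005 -1.   ] j [0.58 0.34 0.17 1.42 0.01 1.27] t 2.65 w 0.0856 F [-0.1  0.5 -0.2]
lin units [-0.0301 -0.0212  0.0477]
twist units 0.0088 ccw deg -1.01
(2155, array([456.8, 307.6]), array([63.7, 62.6]), 49.4, array([0.4522, 0.3111, 0.121 ]))
(908, array([456.9, 307.6]), array([14.1, 46.2]), 43.1, array([0.4558, 0.3085, 0.1479]))
```

View pics/w2.png

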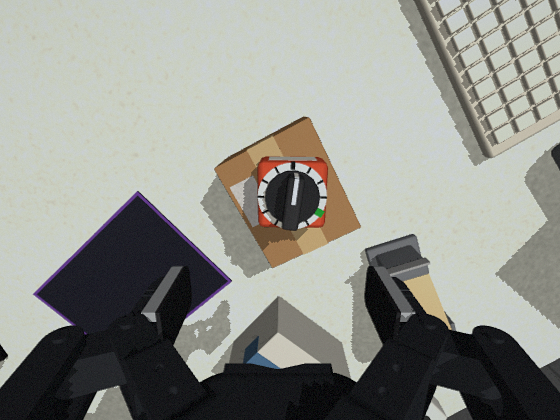

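The wrist view shows the timer at (292,192) with the white front panel on its upper edge, the pointer just off the front and the green mark at the lower right. Centre is (0.457,0.308), yaw -40.6° and dial ≈0.11 rad. Now I descend and grasp.

Run:
```python
from h import *
plan([.4569,.3076,.086],49.4)
```

```text
tcp [0.4543 0.2951 0.2458] jawyaw 49.82 ytool [-0.018 -0.006 -1.   ] j [0.57 0.33 0.17 1.43 0.   1.27] t 2.7 w 0.0853 F [ 0.6  0.1 -0. ]
lin units [-0.0226  0.7981  0.0697]
twist units 0.0036 ccw deg -0.42
```

Call:
move_arm --increments '[{"grip": 0,"linear": [-0.022,0.1,0.07],"twist": 0.004},{"grip": 0,"linear": [0,0.15,0],"twist": 0},{"grip": 0,"linear": [0,0.15,0],"twist": 0},{"grip": 0,"linear": [0,0.1,0],"twist": 0},{"grip": 0,"linear": [0,0,0],"twist": 0}]'

```text
clock: 3.2
eef_pos: [0.4604, 0.2978, 0.1436]
tool_rot: [0.666, -0.256, 0.247, -0.655]
ft_force: [-0.2, 0.8, -0.4]
grip_width: 0.0853
```

Run:
```python
from h import *
plan([.4569,.3076,.086],49.4)
```

```text
tcp [0.4604 0.2978 0.1436] jawyaw 48.27 ytool [-0.017 -0.01  -1.   ] j [ 0.57  0.4  -0.    1.19  0.    1.3 ] t 3.2 w 0.0853 F [-0.2  0.8 -0.4]
lin units [-0.0436  0.2877  0.0303]
twist units -0.0099 ccw deg 1.13
```

Call:
move_arm --increments '[{"grip": 0,"linear": [-0.043,0,0.03],"twist": -0.01},{"grip": 0,"linear": [0,0,0],"twist": 0},{"grip": 0,"linear": [0,0.1,0],"twist": 0},{"grip": 0,"linear": [0,0.05,0],"twist": 0},{"grip": 0,"linear": [0,0,0],"twist": 0}]'

```text
clock: 3.7
eef_pos: [0.4612, 0.3072, 0.119]
tool_rot: [0.666, -0.249, 0.244, -0.66]
ft_force: [-1.0, 0.6, 0.4]
grip_width: 0.0855
```

Run:
```python
from h import *
plan([.4569,.3076,.086],49.4)
```

```text
tcp [0.4612 0.3072 0.119 ] jawyaw 49.16 ytool [-0.009 -0.006 -1.   ] j [ 0.59  0.43 -0.03  1.12  0.    1.3 ] t 3.7 w 0.0855 F [-1.   0.6  0.4]
lin units [-0.0168  0.1652 -0.0109]
twist units -0.0021 ccw deg 0.24
```

Call:
move_arm --increments '[{"grip": 0,"linear": [-0.017,0.07,-0.011],"twist": -0.002},{"grip": 0,"linear": [0,0.07,0],"twist": 0},{"grip": 0,"linear": [0,0.05,0],"twist": 0},{"grip": 0,"linear": [0,0.03,0],"twist": 0},{"grip": 0,"linear": [0,0,0],"twist": 0}]'

```text
clock: 4.2
eef_pos: [0.46, 0.3098, 0.079]
tool_rot: [0.664, -0.246, 0.245, -0.663]
ft_force: [-0.2, 0.4, 0.6]
grip_width: 0.0852
```

Run:
```python
from h import *
plan([.4569,.3076,.086],49.4)
```

```text
tcp [0.46   0.3098 0.079 ] jawyaw 49.39 ytool [-0.002 -0.001 -1.   ] j [ 0.59  0.46 -0.1   1.02  0.    1.3 ] t 4.2 w 0.0852 F [-0.2  0.4  0.6]
lin units [-0.0047 -0.0349 -0.0185]
twist units -0.0001 ccw deg 0.01
```

Call:
move_arm --increments '[{"grip": 0,"linear": [-0.005,-0.03,-0.019],"twist": 0},{"grip": 0,"linear": [0,0,0],"twist": 0},{"grip": 0.3,"linear": [0,0,0],"twist": 0},{"grip": 0.5,"linear": [0,0,0],"twist": 0},{"grip": 1,"linear": [0,0,0],"twist": 0}]'

```text
clock: 4.7
eef_pos: [0.4582, 0.3084, 0.0886]
tool_rot: [-0.662, 0.245, -0.246, 0.664]
ft_force: [-0.2, -0.8, -1.0]
grip_width: 0.0629
```

Call:
move_arm --increments '[{"grip": 1,"linear": [0,0,0],"twist": 0},{"grip": 1,"linear": [0,0,0],"twist": 0},{"grip": 1,"linear": [0,-0.03,0],"twist": 0},{"grip": 1,"linear": [0,-0.06,0],"twist": 0},{"grip": 1,"linear": [0,-0.1,0],"twist": 0}]'

```text
clock: 5.2
eef_pos: [0.4553, 0.3064, 0.1244]
tool_rot: [0.665, -0.247, 0.244, -0.661]
ft_force: [0.3, 0.3, -1.3]
grip_width: 0.0631
```

Run:
```python
from h import *
plan([.4416,.0189,.15],91.9)
```

```text
tcp [0.4553 0.3064 0.1244] jawyaw 49.38 ytool [-0.006 -0.004 -1.   ] j [ 0.59  0.41 -0.04  1.12  0.    1.3 ] t 5.2 w 0.0631 F [ 0.3  0.3 -1.3]
lin units [ 0.8838 -0.1225 -1.1365]
twist units -0.371 ccw deg 42.52
```

Call:
move_arm --increments '[{"grip": 1,"linear": [0,-0.1,0],"twist": 0},{"grip": 1,"linear": [0,-0.05,0],"twist": -0.02},{"grip": 1,"linear": [0.05,0,-0.06],"twist": -0.05},{"grip": 1,"linear": [0.12,0,-0.1],"twist": -0.05},{"grip": 1,"linear": [0.13,0,-0.1],"twist": -0.05}]'

```text
clock: 5.7
eef_pos: [0.482, 0.2355, 0.1643]
tool_rot: [-0.695, 0.121, -0.124, 0.698]
ft_force: [-0.3, -0.2, -1.7]
grip_width: 0.0632
```

Run:
```python
from h import *
plan([.4416,.0189,.15],91.9)
rows([.4416,.0189,.15],24,9)
```

```text
tcp [0.482  0.2355 0.1643] jawyaw 70.04 ytool [ 0.004  0.004 -1.   ] j [ 0.45  0.35 -0.03  1.19  0.    0.8 ] t 5.7 w 0.0632 F [-0.3 -0.2 -1.7]
lin units [ 0.1798  0.0667 -1.0871]
twist units -0.1907 ccw deg 21.86
0 [0.02, 0.007, -0.121] -0.0233
1 [0.014, 0.007, -0.122] -0.0233
2 [0.009, 0.007, -0.122] -0.0233
3 [0.003, 0.007, -0.122] -0.0233
4 [-0.003, 0.007, -0.122] -0.0233
5 [-0.008, 0.007, -0.122] -0.0233
6 [-0.014, 0.007, -0.122] -0.0233
7 [-0.02, 0.007, -0.121] -0.0233
8 [-0.025, 0.007, -0.12] -0.0233
```

Call:
move_arm --increments '[{"grip": 1,"linear": [0.02,0,-0.12],"twist": -0.022},{"grip": 1,"linear": [0.014,0,-0.13],"twist": -0.022},{"grip": 1,"linear": [0.009,0,-0.14],"twist": -0.022},{"grip": 1,"linear": [0.003,0,-0.14],"twist": -0.022},{"grip": 1,"linear": [-0.003,0,-0.14],"twist": -0.022}]'

```text
clock: 6.2
eef_pos: [0.4596, 0.0987, 0.1691]
tool_rot: [-0.704, 0.038, -0.046, 0.708]
ft_force: [0.8, -0.3, -0.9]
grip_width: 0.0632
```

Call:
move_arm --increments '[{"grip": 1,"linear": [-0.008,0,-0.13],"twist": -0.022},{"grip": 1,"linear": [-0.014,0,-0.12],"twist": -0.022},{"grip": 1,"linear": [-0.02,0,-0.08],"twist": -0.022},{"grip": 1,"linear": [-0.02,0,-0.04],"twist": -0.015},{"grip": 1,"linear": [0,0,0],"twist": 0}]'

```text
clock: 6.7
eef_pos: [0.4415, 0.0192, 0.1739]
tool_rot: [-0.705, -0.023, 0.01, 0.709]
ft_force: [-0.1, 1.2, -1.2]
grip_width: 0.0629
```

Run:
```python
from h import *
plan([.4416,.0189,.03],91.9)
```

```text
tcp [0.4415 0.0192 0.1739] jawyaw 92.61 ytool [ 0.018  0.005 -1.   ] j [ 0.04  0.15 -0.27  1.14  0.   -0.01] t 6.7 w 0.0629 F [-0.1  1.2 -1.2]
lin units [-0.0128  0.7196 -0.0047]
twist units 0.0062 ccw deg -0.71
```

Call:
move_arm --increments '[{"grip": 1,"linear": [0,0.12,0],"twist": 0.003},{"grip": 1,"linear": [-0.012,0.17,0],"twist": 0.003},{"grip": 1,"linear": [0,0.17,0],"twist": 0},{"grip": 1,"linear": [0,0.12,0],"twist": 0},{"grip": 1,"linear": [0,0,0],"twist": 0}]'

```text
clock: 7.2
eef_pos: [0.4474, 0.0219, 0.0604]
tool_rot: [-0.705, -0.022, -0.001, 0.709]
ft_force: [-0.9, -0.3, -1.3]
grip_width: 0.0634
```

Run:
```python
from h import *
plan([.4416,.0189,.013],91.9)
```

```text
tcp [0.4474 0.0219 0.0604] jawyaw 91.74 ytool [ 0.032  0.007 -0.999] j [ 0.04  0.28 -0.44  0.82  0.01  0.01] t 7.2 w 0.0634 F [-0.9 -0.3 -1.3]
lin units [-0.0371  0.2358 -0.0154]
twist units -0.0014 ccw deg 0.16
```

Call:
move_arm --increments '[{"grip": 1,"linear": [-0.02,0.04,-0.01],"twist": 0},{"grip": 1,"linear": [-0.015,0.04,0],"twist": 0},{"grip": 1,"linear": [0,0.04,0],"twist": 0},{"grip": 1,"linear": [0,0.04,0],"twist": 0},{"grip": 1,"linear": [0,0.02,0],"twist": 0}]'

```text
clock: 7.7
eef_pos: [0.4457, 0.0209, 0.0264]
tool_rot: [-0.704, -0.025, -0.003, 0.709]
ft_force: [-0.3, -0.6, -1.4]
grip_width: 0.0631
```

Run:
```python
from h import *
plan([.4416,.0189,.01],91.9)
```

```text
tcp [0.4457 0.0209 0.0264] jawyaw 91.77 ytool [ 0.04   0.008 -0.999] j [ 0.04  0.32 -0.49  0.72  0.01  0.01] t 7.7 w 0.0631 F [-0.3 -0.6 -1.4]
lin units [-0.0241  0.0809 -0.0099]
twist units -0.0011 ccw deg 0.13
```

Call:
move_arm --increments '[{"grip": 1,"linear": [0,0.025,0],"twist": 0},{"grip": 1,"linear": [0,0.025,0],"twist": 0},{"grip": 1,"linear": [0,0.015,0],"twist": 0},{"grip": 1,"linear": [0,0.01,0],"twist": 0},{"grip": 1,"linear": [0,0,0],"twist": 0}]'

```text
clock: 8.2
eef_pos: [0.4471, 0.021, 0.011]
tool_rot: [-0.704, -0.025, -0.004, 0.709]
ft_force: [-2.0, -0.3, 3.3]
grip_width: 0.0634
```

Contact at z 0.011 with the force up by about 4.6 N, so I release.

Call:
move_arm --increments '[{"grip": 0.6,"linear": [0,0,0],"twist": 0},{"grip": 0.2,"linear": [0,0,0],"twist": 0},{"grip": 0,"linear": [0,0,0],"twist": 0},{"grip": 0,"linear": [0,0,0],"twist": 0},{"grip": 0,"linear": [0,0,0],"twist": 0}]'

```text
clock: 8.7
eef_pos: [0.4484, 0.021, 0.0117]
tool_rot: [-0.704, -0.026, -0.005, 0.709]
ft_force: [0.2, -0.6, -0.8]
grip_width: 0.0855
```

Call:
move_arm --increments '[{"grip": 0,"linear": [0,-0.05,0],"twist": 0},{"grip": 0,"linear": [0,-0.1,0],"twist": 0},{"grip": 0,"linear": [0,-0.15,0],"twist": 0},{"grip": 0,"linear": [0,-0.2,0],"twist": 0},{"grip": 0,"linear": [0,-0.2,0],"twist": 0}]'

```text
clock: 9.2
eef_pos: [0.4371, 0.0197, 0.1527]
tool_rot: [-0.704, -0.021, -0.0, 0.709]
ft_force: [1.1, 0.2, 0.2]
grip_width: 0.0854
```

Run:
```python
from h import *
plan([.4416,.0189,.15],91.9)
p,d,K,T,C=timer(.08,save="w3")
n=(.447,.021);print(rect(C,d,.038,.047,n));print(rect(C,d,.062,.078,n))
p,d,K,T,C=timer(.08,"top")
print(rect(C,d,.062,.078,n))
plan([.4416,.0189,.15],91.9)
```

```text
tcp [0.4371 0.0197 0.1527] jawyaw 91.74 ytool [ 0.03   0.007 -1.   ] j [ 0.04  0.15 -0.32  1.07  0.01  0.01] t 9.2 w 0.0854 F [1.1 0.2 0.2]
lin units [ 0.0219  0.0139 -0.0045]
twist units -0.0014 ccw deg 0.16
(2267, array([445.3,  19.8]), array([63.3, 63.6]), 1.7, array([0.4387, 0.0194, 0.0429]))
(969, array([445.5,  19.7]), array([14. , 46.8]), 85.7, array([0.4437, 0.0197, 0.0698]))
(0, array([0., 0.]), array([0., 0.]), 0.0, array([nan, nan, nan]))
tcp [0.4418 0.0198 0.1571] jawyaw 91.75 ytool [ 0.043  0.008 -0.999] j [ 0.04  0.14 -0.32  1.07  0.01  0.01] t 9.3 w 0.0856 F [ 0.6 -0.2 -0.8]
lin units [-0.0027  0.0352 -0.0049]
twist units -0.0013 ccw deg 0.15h.py:45: RuntimeWarning: Mean of empty slice.
  Q=C[k];q=cv2.minAreaRect((Q[:,:2]*1000).astype(np.float32));return len(Q),np.round(q[0],1),np.round(q[1],1),round(q[2],1),Q.mean(0).round(4)
  ret = um.true_divide(
```

View pics/w3.png

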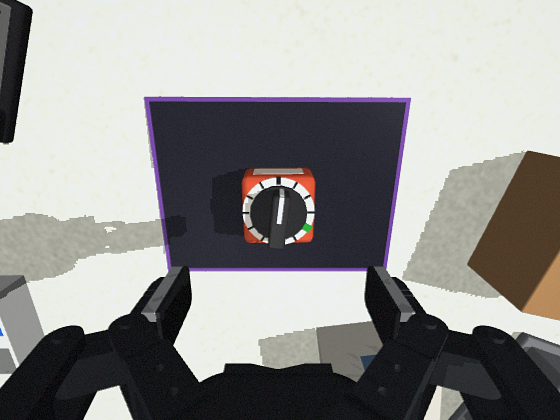

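The timer stands square on the mat at (0.445,0.020), yaw 1.7°, with the white front towards the robot and the dial ≈0.10 rad. Next I turn the jaws to the bar at 85.7°, half close them and lower onto the knob.

Call:
move_arm --increments '[{"grip": 0.55,"linear": [0.015,0,0],"twist": 0.03},{"grip": 0.55,"linear": [0,0.03,0],"twist": 0.022},{"grip": 0.55,"linear": [0,0.06,0],"twist": 0},{"grip": 0.55,"linear": [0,0.06,0],"twist": 0},{"grip": 0.55,"linear": [0,0.02,0],"twist": 0}]'

```text
clock: 9.8
eef_pos: [0.4479, 0.0202, 0.1261]
tool_rot: [-0.703, 0.01, -0.046, 0.71]
ft_force: [0.4, -0.3, -0.0]
grip_width: 0.0385
```

Run:
```python
from h import *
plan([.4454,.0198,.056],85.7)
```

```text
tcp [0.4479 0.0202 0.1261] jawyaw 85.54 ytool [ 0.051  0.008 -0.999] j [ 0.04  0.18 -0.36  0.98  0.01  0.12] t 9.8 w 0.0385 F [ 0.4 -0.3 -0. ]
lin units [-0.03    0.3495 -0.0075]
twist units -0.0014 ccw deg 0.16
```

Call:
move_arm --increments '[{"grip": 0.55,"linear": [0,0,0],"twist": 0},{"grip": 0.55,"linear": [0,0,0],"twist": 0},{"grip": 0.55,"linear": [0,0,0],"twist": 0},{"grip": 0.55,"linear": [0,0,0],"twist": 0},{"grip": 0.55,"linear": [0,0,0],"twist": 0}]'

```text
clock: 10.3
eef_pos: [0.4478, 0.0202, 0.1267]
tool_rot: [-0.703, 0.01, -0.046, 0.71]
ft_force: [-0.1, 0.3, -0.5]
grip_width: 0.0386
```

Run:
```python
from h import *
plan([.4454,.0198,.056],85.7)
```

```text
tcp [0.4478 0.0202 0.1267] jawyaw 85.54 ytool [ 0.051  0.008 -0.999] j [ 0.04  0.18 -0.36  0.98  0.01  0.12] t 10.3 w 0.0386 F [-0.1  0.3 -0.5]
lin units [-0.0294  0.3525 -0.0075]
twist units -0.0014 ccw deg 0.16
```

Call:
move_arm --increments '[{"grip": 0.55,"linear": [0.1,0,0],"twist": 0},{"grip": 0.55,"linear": [0.1,0,0],"twist": 0},{"grip": 0.55,"linear": [0.1,0,0],"twist": 0},{"grip": 0.55,"linear": [0.1,0,0],"twist": 0},{"grip": 0.55,"linear": [0.0,0,0],"twist": 0}]'

```text
clock: 10.8
eef_pos: [0.5302, 0.0139, 0.1321]
tool_rot: [-0.703, 0.009, -0.046, 0.71]
ft_force: [0.1, -0.0, -0.2]
grip_width: 0.0382
```

Run:
```python
from h import *
plan([.4454,.0198,.056],85.7)
```

```text
tcp [0.5302 0.0139 0.1321] jawyaw 85.56 ytool [ 0.053  0.008 -0.999] j [ 0.02  0.32 -0.15  1.04  0.01  0.1 ] t 10.8 w 0.0382 F [ 0.1 -0.  -0.2]
lin units [-0.4442  0.3576 -0.008 ]
twist units -0.0012 ccw deg 0.14
```

Call:
move_arm --increments '[{"grip": 0.55,"linear": [-0.25,0,0],"twist": 0},{"grip": 0.55,"linear": [-0.2,0,0],"twist": 0},{"grip": 0.55,"linear": [0,0,0],"twist": 0},{"grip": 0.55,"linear": [0,0,0],"twist": 0},{"grip": 0.55,"linear": [0.0,0,0],"twist": 0}]'

```text
clock: 11.3
eef_pos: [0.4353, 0.021, 0.1244]
tool_rot: [-0.703, 0.011, -0.044, 0.71]
ft_force: [-0.1, 1.0, -0.4]
grip_width: 0.0386
```

Run:
```python
from h import *
plan([.4454,.0198,.056],85.7)
```

```text
tcp [0.4353 0.021  0.1244] jawyaw 85.55 ytool [ 0.047  0.008 -0.999] j [ 0.04  0.16 -0.39  0.97  0.01  0.12] t 11.3 w 0.0386 F [-0.1  1.  -0.4]
lin units [ 0.0349  0.3441 -0.0062]
twist units -0.0013 ccw deg 0.15
```

Call:
move_arm --increments '[{"grip": 0.55,"linear": [0,-0.25,0],"twist": 0},{"grip": 0.55,"linear": [0,-0.25,0],"twist": 0},{"grip": 0.55,"linear": [0,0,0],"twist": 0},{"grip": 0.55,"linear": [0,0,0],"twist": 0},{"grip": 0.55,"linear": [0.0,0,0],"twist": 0}]'

```text
clock: 11.8
eef_pos: [0.4342, 0.02, 0.2282]
tool_rot: [-0.703, 0.01, -0.045, 0.71]
ft_force: [0.8, 0.2, -0.4]
grip_width: 0.0385
```

Run:
```python
from h import *
plan([.4454,.0198,.056],85.7)
```

```text
tcp [0.4342 0.02   0.2282] jawyaw 85.51 ytool [ 0.05   0.008 -0.999] j [ 0.04  0.07 -0.21  1.24  0.01  0.12] t 11.8 w 0.0385 F [ 0.8  0.2 -0.4]
lin units [ 0.0139  0.8625 -0.0069]
twist units -0.0016 ccw deg 0.19
```

Call:
move_arm --increments '[{"grip": 0.55,"linear": [0.25,0,0],"twist": 0},{"grip": 0.55,"linear": [0.25,0,0],"twist": 0},{"grip": 0.55,"linear": [0.25,0,0],"twist": 0},{"grip": 0.55,"linear": [0,0,0],"twist": 0},{"grip": 0.55,"linear": [0.0,0,0],"twist": 0}]'

```text
clock: 12.3
eef_pos: [0.5811, 0.0076, 0.2212]
tool_rot: [-0.703, 0.018, -0.037, 0.71]
ft_force: [-0.4, -0.5, 0.1]
grip_width: 0.0385
```

Run:
```python
from h import *
plan([.4454,.0198,.056],85.7)
```

```text
tcp [0.5811 0.0076 0.2212] jawyaw 85.51 ytool [ 0.027  0.008 -1.   ] j [0.01 0.39 0.18 1.34 0.01 0.09] t 12.3 w 0.0385 F [-0.4 -0.5  0.1]
lin units [-0.7026  0.8078 -0.0009]
twist units -0.0016 ccw deg 0.19
```

Call:
move_arm --increments '[{"grip": 0.55,"linear": [-0.25,0,0],"twist": 0},{"grip": 0.55,"linear": [-0.25,0,0],"twist": 0},{"grip": 0.55,"linear": [-0.25,0,0],"twist": 0},{"grip": 0.55,"linear": [0,0,0],"twist": 0},{"grip": 0.55,"linear": [0.0,0,0],"twist": 0}]'

```text
clock: 12.8
eef_pos: [0.4196, 0.0194, 0.2049]
tool_rot: [-0.704, 0.027, -0.028, 0.709]
ft_force: [-0.5, 0.5, 0.0]
grip_width: 0.0384
```

Run:
```python
from h import *
plan([.4454,.0198,.056],85.7)
```

```text
tcp [0.4196 0.0194 0.2049] jawyaw 85.51 ytool [ 0.002  0.008 -1.   ] j [ 0.04  0.1  -0.24  1.23  0.01  0.12] t 12.8 w 0.0384 F [-0.5  0.5  0. ]
lin units [0.1271 0.7448 0.0065]
twist units -0.0017 ccw deg 0.19
```

Fast radial strokes remove the tilt, which is now 0.008 rad. I descend onto the knob.

Call:
move_arm --increments '[{"grip": 0.55,"linear": [0.1,0,0],"twist": 0},{"grip": 0.55,"linear": [0.05,0.1,0.006],"twist": 0},{"grip": 0.55,"linear": [0,0.2,0],"twist": 0},{"grip": 0.55,"linear": [0,0.15,0],"twist": 0},{"grip": 0.55,"linear": [0.0,0,0],"twist": 0}]'

```text
clock: 13.3
eef_pos: [0.4547, 0.019, 0.116]
tool_rot: [-0.704, 0.023, -0.032, 0.71]
ft_force: [-0.1, -0.5, 1.2]
grip_width: 0.0383
```

Run:
```python
from h import *
plan([.4454,.0198,.056],85.7)
```

```text
tcp [0.4547 0.019  0.116 ] jawyaw 85.53 ytool [ 0.014  0.008 -1.   ] j [ 0.04  0.23 -0.33  1.    0.01  0.11] t 13.3 w 0.0383 F [-0.1 -0.5  1.2]
lin units [-0.0507  0.2993 -0.0023]
twist units -0.0015 ccw deg 0.17
```

Call:
move_arm --increments '[{"grip": 0.55,"linear": [-0.05,0,0],"twist": 0},{"grip": 0.55,"linear": [-0.02,0.06,0],"twist": 0},{"grip": 0.55,"linear": [0,0.09,0],"twist": 0},{"grip": 0.55,"linear": [0,0.08,0],"twist": 0},{"grip": 0.55,"linear": [0.0,0.03,0],"twist": 0}]'

```text
clock: 13.8
eef_pos: [0.4457, 0.0209, 0.0708]
tool_rot: [-0.703, 0.018, -0.037, 0.71]
ft_force: [-0.3, 0.3, -0.1]
grip_width: 0.0387
```

Run:
```python
from h import *
plan([.4454,.0198,.056],85.7)
```

```text
tcp [0.4457 0.0209 0.0708] jawyaw 85.52 ytool [ 0.027  0.009 -1.   ] j [ 0.04  0.26 -0.43  0.86  0.01  0.12] t 13.8 w 0.0387 F [-0.3  0.3 -0.1]
lin units [-0.0027  0.0738 -0.0062]
twist units -0.0016 ccw deg 0.18
```

Call:
move_arm --increments '[{"grip": 0.55,"linear": [-0.003,0.03,-0.006],"twist": 0},{"grip": 0.55,"linear": [0,0.03,0],"twist": 0},{"grip": 0.55,"linear": [0,0.02,0],"twist": 0},{"grip": 0.55,"linear": [0,0.01,0],"twist": 0},{"grip": 0.55,"linear": [0.0,0,0],"twist": 0}]'

```text
clock: 14.3
eef_pos: [0.4478, 0.0199, 0.0553]
tool_rot: [-0.703, 0.016, -0.039, 0.71]
ft_force: [0.1, 0.8, 0.1]
grip_width: 0.0383
```

Call:
move_arm --increments '[{"grip": 0.75,"linear": [0,0,0],"twist": 0},{"grip": 0.8,"linear": [0,0,0],"twist": 0},{"grip": 1,"linear": [0,0,0],"twist": 0},{"grip": 1,"linear": [0,0,0],"twist": 0},{"grip": 1,"linear": [0.0,0,0],"twist": 0}]'

```text
clock: 14.8
eef_pos: [0.4482, 0.0201, 0.0559]
tool_rot: [-0.703, 0.016, -0.039, 0.71]
ft_force: [0.3, -0.4, -0.1]
grip_width: 0.0121
```

Run:
```python
from h import *
plan([.4454,.0198,.05],85.7)
```

```text
tcp [0.4482 0.0201 0.0559] jawyaw 85.53 ytool [ 0.034  0.009 -0.999] j [ 0.04  0.28 -0.45  0.81  0.01  0.12] t 14.8 w 0.0121 F [ 0.3 -0.4 -0.1]
lin units [-0.0149  0.0288 -0.0027]
twist units -0.0015 ccw deg 0.17
```

Call:
move_arm --increments '[{"grip": 1,"linear": [0,0.005,0],"twist": 0},{"grip": 1,"linear": [0,0.005,0],"twist": 0},{"grip": 1,"linear": [0,0.005,0],"twist": 0},{"grip": 1,"linear": [0,0.005,0],"twist": 0},{"grip": 1,"linear": [0.0,0.005,0],"twist": 0}]'

```text
clock: 15.3
eef_pos: [0.4483, 0.0205, 0.0555]
tool_rot: [-0.703, 0.015, -0.04, 0.71]
ft_force: [-3.4, 0.8, 9.2]
grip_width: 0.0123
```

Call:
move_arm --increments '[{"grip": 1,"linear": [0,0.008,0],"twist": 0},{"grip": 1,"linear": [0,0.008,0],"twist": 0},{"grip": 1,"linear": [0,0.008,0],"twist": 0},{"grip": 1,"linear": [0,0.008,0],"twist": 0},{"grip": 1,"linear": [0.0,0.008,0],"twist": 0}]'

```text
clock: 15.8
eef_pos: [0.4484, 0.0207, 0.0554]
tool_rot: [-0.703, 0.014, -0.041, 0.71]
ft_force: [-5.0, 0.3, 15.0]
grip_width: 0.0124
```

Call:
move_arm --increments '[{"grip": 1,"linear": [-0.002,0.009,0],"twist": 0.04},{"grip": 1,"linear": [-0.002,0.009,0],"twist": 0.04},{"grip": 1,"linear": [-0.002,0.009,0],"twist": 0.04},{"grip": 1,"linear": [-0.002,0.009,0],"twist": 0.04},{"grip": 1,"linear": [-0.002,0.009,0],"twist": 0.04}]'

```text
clock: 16.3
eef_pos: [0.4557, 0.0184, 0.0555]
tool_rot: [-0.68, 0.152, -0.193, 0.691]
ft_force: [-1.4, -4.2, 12.1]
grip_width: 0.0129
```

Run:
```python
from h import *
plan([.4454,.0198,.05],-28.3);print(bot.get_obs()["ft_torque"])
```

```text
tcp [0.4557 0.0184 0.0555] jawyaw 61.81 ytool [ 0.06   0.001 -0.998] j [ 0.04  0.28 -0.45  0.78 -0.    0.53] t 16.3 w 0.0129 F [-1.4 -4.2 12.1]
lin units [-0.0501  0.0245 -0.0189]
twist units -0.7844 ccw deg 89.89
[-1.31225081  0.82067154  0.03930687]
```

The tool turned 24° but crept outward and leaned. I'll release, check and reset the tilt before going on.

Call:
move_arm --increments '[{"grip": 1,"linear": [0,-0.003,0],"twist": 0},{"grip": 0.8,"linear": [0,0,0],"twist": 0},{"grip": 0.55,"linear": [0,0,0],"twist": 0},{"grip": 0.55,"linear": [0,-0.05,0],"twist": 0},{"grip": 0.55,"linear": [0,-0.1,0],"twist": 0}]'

```text
clock: 16.8
eef_pos: [0.4516, 0.0178, 0.0853]
tool_rot: [-0.681, 0.154, -0.191, 0.69]
ft_force: [-0.6, -0.3, 0.9]
grip_width: 0.0381
```

Call:
move_arm --increments '[{"grip": 0.55,"linear": [0,-0.2,0],"twist": 0},{"grip": 0.55,"linear": [0,-0.2,0],"twist": 0},{"grip": 0.55,"linear": [0,-0.1,0],"twist": 0},{"grip": 0.55,"linear": [0,0,0],"twist": 0},{"grip": 0.55,"linear": [0,0,0],"twist": 0}]'

```text
clock: 17.3
eef_pos: [0.4465, 0.0183, 0.1925]
tool_rot: [-0.68, 0.152, -0.192, 0.691]
ft_force: [-0.2, 0.0, -0.1]
grip_width: 0.0386
```

```bash
cat >> h.py <<'E'
def dial(C,d,n):
    a=rect(C,d,.038,.0475,n);b=rect(C,d,.062,.078,n)
    print("case",a,"\nbar",b)
    by=b[3]+(90 if b[2][1]>b[2][0] else 0);print("bar yaw(mod180)",by)
E
python3 - <<'E'
from h import *
p,d,K,T,C=timer(0,save="w4");dial(C,d,(.45,.02))
plan([.4454,.0198,.2],-28.3)
E
```

```text
case (1901, array([454.7,  18.1]), array([63.6, 63.6]), 68.7, array([0.449 , 0.0209, 0.0432])) 
bar (739, array([454.5,  18.4]), array([13.6, 45.7]), 61.4, array([0.4531, 0.0188, 0.0699]))
bar yaw(mod180) 151.4
tcp [0.4465 0.0183 0.1923] jawyaw 61.83 ytool [ 0.058  0.    -0.998] j [ 0.04  0.11 -0.26  1.14 -0.    0.53] t 17.35 w 0.0384 F [-0.6 -0.6  0.1]
lin units [-0.0062 -0.0388  0.0049]
twist units -0.7843 ccw deg 89.87
```

The whole timer swung to -21° with the dial unchanged, and it slid 9 mm. Tool lean and sideways creep used up the friction. I'll reset the lean, swing the timer back unpressed by its knob, then press harder with the sideways force cancelled.

Call:
move_arm --increments '[{"grip": 0.55,"linear": [0.22,0,0.118],"twist": 0},{"grip": 0.55,"linear": [0.22,0,0.118],"twist": 0},{"grip": 0.55,"linear": [0.22,0,0.118],"twist": 0},{"grip": 0.55,"linear": [0,0,0],"twist": 0},{"grip": 0.55,"linear": [0.0,0,0],"twist": 0}]'

```text
clock: 17.85
eef_pos: [0.5903, 0.0181, 0.1839]
tool_rot: [-0.683, 0.162, -0.182, 0.688]
ft_force: [-0.7, -0.1, 0.2]
grip_width: 0.0385
```

Call:
move_arm --increments '[{"grip": 0.55,"linear": [-0.22,0,-0.118],"twist": 0},{"grip": 0.55,"linear": [-0.22,0,-0.118],"twist": 0},{"grip": 0.55,"linear": [-0.22,0,-0.118],"twist": 0},{"grip": 0.55,"linear": [0,0,0],"twist": 0},{"grip": 0.55,"linear": [0.0,0,0],"twist": 0}]'

```text
clock: 18.35
eef_pos: [0.4268, 0.0177, 0.1666]
tool_rot: [0.686, -0.171, 0.173, -0.686]
ft_force: [0.4, -0.0, 0.8]
grip_width: 0.0382
```

Run:
```python
from h import *
plan([.4546,.0183,.2],61.4)
```

```text
tcp [0.4268 0.0177 0.1666] jawyaw 61.84 ytool [ 0.002 -0.001 -1.   ] j [ 0.04  0.14 -0.3   1.13 -0.    0.53] t 18.35 w 0.0382 F [ 0.4 -0.   0.8]
lin units [ 0.1213 -0.1668  0.0683]
twist units 0.0038 ccw deg -0.44
```

Call:
move_arm --increments '[{"grip": 0.55,"linear": [0.22,0,0.118],"twist": 0},{"grip": 0.55,"linear": [0.22,0,0.118],"twist": 0},{"grip": 0.55,"linear": [0.22,0,0.118],"twist": 0},{"grip": 0.55,"linear": [0,0,0],"twist": 0},{"grip": 0.55,"linear": [0.0,0,0],"twist": 0}]'

```text
clock: 18.85
eef_pos: [0.5735, 0.0176, 0.1596]
tool_rot: [0.687, -0.176, 0.168, -0.684]
ft_force: [-0.9, -0.7, -0.5]
grip_width: 0.0385
```

Call:
move_arm --increments '[{"grip": 0.55,"linear": [-0.22,0,-0.118],"twist": 0},{"grip": 0.55,"linear": [-0.22,0,-0.118],"twist": 0},{"grip": 0.55,"linear": [-0.15,0,-0.08],"twist": 0},{"grip": 0.55,"linear": [0,0,0],"twist": 0},{"grip": 0.55,"linear": [0.0,0,0],"twist": 0}]'

```text
clock: 19.35
eef_pos: [0.432, 0.0174, 0.156]
tool_rot: [0.688, -0.178, 0.166, -0.684]
ft_force: [0.5, 0.6, 0.2]
grip_width: 0.0383
```

Run:
```python
from h import *
plan([.4546,.0183,.06],61.4)
```

```text
tcp [0.432  0.0174 0.156 ] jawyaw 61.87 ytool [-0.018 -0.002 -1.   ] j [ 0.04  0.17 -0.28  1.13 -0.    0.53] t 19.35 w 0.0383 F [0.5 0.6 0.2]
lin units [0.1049 0.4781 0.0623]
twist units 0.0041 ccw deg -0.47
```

Call:
move_arm --increments '[{"grip": 0.55,"linear": [0.09,0,0.055],"twist": 0},{"grip": 0.55,"linear": [0.03,0.04,0.015],"twist": 0},{"grip": 0.55,"linear": [0,0.15,0],"twist": 0},{"grip": 0.55,"linear": [0,0.15,0],"twist": 0},{"grip": 0.55,"linear": [0,0,0],"twist": 0}]'

```text
clock: 19.85
eef_pos: [0.4644, 0.0183, 0.0881]
tool_rot: [0.687, -0.174, 0.17, -0.685]
ft_force: [-0.1, -0.4, 0.1]
grip_width: 0.0388
```

Run:
```python
from h import *
plan([.4546,.0183,.056],61.4)
```

```text
tcp [0.4644 0.0183 0.0881] jawyaw 61.86 ytool [-0.007 -0.002 -1.   ] j [ 0.04  0.3  -0.32  0.96 -0.    0.53] t 19.85 w 0.0388 F [-0.1 -0.4  0.1]
lin units [-0.0421  0.161  -0.0223]
twist units 0.004 ccw deg -0.46
```

Call:
move_arm --increments '[{"grip": 0.55,"linear": [-0.042,0,-0.022],"twist": 0.004},{"grip": 0.55,"linear": [-0.01,0.02,-0.005],"twist": 0},{"grip": 0.55,"linear": [0,0.06,0],"twist": 0},{"grip": 0.55,"linear": [0,0.05,0],"twist": 0},{"grip": 0.55,"linear": [0,0.02,0],"twist": 0}]'

```text
clock: 20.35
eef_pos: [0.4545, 0.0185, 0.0597]
tool_rot: [0.686, -0.175, 0.175, -0.685]
ft_force: [0.0, -0.2, 0.1]
grip_width: 0.0384
```

Run:
```python
from h import *
plan([.4546,.0183,.054],61.4)
```

```text
tcp [0.4545 0.0185 0.0597] jawyaw 61.35 ytool [-0.001 -0.001 -1.   ] j [ 0.04  0.31 -0.39  0.87 -0.    0.54] t 20.35 w 0.0384 F [ 0.  -0.2  0.1]
lin units [ 0.0011  0.0284 -0.0004]
twist units -0.0004 ccw deg 0.05
```

Call:
move_arm --increments '[{"grip": 0.55,"linear": [0,0.02,0],"twist": 0},{"grip": 0.7,"linear": [0,0,0],"twist": 0},{"grip": 0.8,"linear": [0,0,0],"twist": 0},{"grip": 1,"linear": [0,0,0],"twist": 0},{"grip": 1,"linear": [0,0,0],"twist": 0}]'

```text
clock: 20.85
eef_pos: [0.4545, 0.0185, 0.0548]
tool_rot: [0.686, -0.175, 0.174, -0.684]
ft_force: [-0.2, 1.1, -1.9]
grip_width: 0.0123
```

Run:
```python
from h import *
plan([.4546,.0183,.054],85.5)
```

```text
tcp [0.4545 0.0185 0.0548] jawyaw 61.36 ytool [-0.002 -0.001 -1.   ] j [ 0.04  0.32 -0.39  0.86 -0.    0.54] t 20.85 w 0.0123 F [-0.2  1.1 -1.9]
lin units [ 0.0009  0.0042 -0.0006]
twist units -0.2107 ccw deg 24.14
```

Call:
move_arm --increments '[{"grip": 1,"linear": [0,0,0],"twist": -0.04},{"grip": 1,"linear": [0,0,0],"twist": -0.05},{"grip": 1,"linear": [0,0,0],"twist": -0.05},{"grip": 1,"linear": [0,0,0],"twist": -0.05},{"grip": 1,"linear": [0,0,0],"twist": 0}]'

```text
clock: 21.35
eef_pos: [0.4543, 0.0184, 0.0549]
tool_rot: [0.707, -0.038, 0.037, -0.705]
ft_force: [-0.3, 0.1, -1.6]
grip_width: 0.0126
```

Run:
```python
from h import *
plan([.4546,.0183,.054],84.5)
```

```text
tcp [0.4543 0.0184 0.0549] jawyaw 83.95 ytool [-0.002 -0.002 -1.   ] j [ 0.04  0.32 -0.39  0.86 -0.    0.15] t 21.35 w 0.0126 F [-0.3  0.1 -1.6]
lin units [ 0.0017  0.0046 -0.0003]
twist units -0.0048 ccw deg 0.55
```

Call:
move_arm --increments '[{"grip": 1,"linear": [0,0.005,0],"twist": 0},{"grip": 1,"linear": [0,0.007,0],"twist": 0},{"grip": 1,"linear": [0,0.008,0],"twist": 0},{"grip": 1,"linear": [-0.001,0.009,0],"twist": 0},{"grip": 1,"linear": [-0.001,0.009,0],"twist": 0}]'

```text
clock: 21.85
eef_pos: [0.4544, 0.0188, 0.0545]
tool_rot: [0.706, -0.04, 0.041, -0.705]
ft_force: [-4.4, 0.9, 14.4]
grip_width: 0.0125
```

Run:
```python
from h import *
plan([.4546,.0183,.054],84.5)
```

```text
tcp [0.4544 0.0188 0.0545] jawyaw 83.47 ytool [ 0.002 -0.002 -1.   ] j [ 0.04  0.32 -0.4   0.85 -0.    0.16] t 21.85 w 0.0125 F [-4.4  0.9 14.4]
lin units [ 0.0013  0.0023 -0.0022]
twist units -0.009 ccw deg 1.03
```

Call:
move_arm --increments '[{"grip": 1,"linear": [-0.004,0.01,0],"twist": 0},{"grip": 1,"linear": [-0.005,0.011,0],"twist": 0},{"grip": 1,"linear": [-0.005,0.011,0],"twist": 0},{"grip": 1,"linear": [-0.005,0.011,0],"twist": 0},{"grip": 1,"linear": [-0.005,0.011,0],"twist": 0}]'

```text
clock: 22.35
eef_pos: [0.4543, 0.0188, 0.0544]
tool_rot: [0.707, -0.037, 0.049, -0.705]
ft_force: [-3.7, 0.8, 16.5]
grip_width: 0.0124
```

Run:
```python
from h import *
plan([.4546,.0183,.054],84.5);print(bot.get_obs()["ft_torque"])
```

```text
tcp [0.4543 0.0188 0.0544] jawyaw 82.99 ytool [ 0.016 -0.004 -1.   ] j [ 0.04  0.31 -0.41  0.84 -0.    0.17] t 22.35 w 0.0124 F [-3.7  0.8 16.5]
lin units [ 0.0017  0.0022 -0.0023]
twist units -0.0132 ccw deg 1.51
[-0.17664495  1.11895719  0.06574998]
```

Call:
move_arm --increments '[{"grip": 1,"linear": [-0.002,0.014,0],"twist": 0},{"grip": 1,"linear": [-0.002,0.015,0],"twist": 0.02},{"grip": 1,"linear": [-0.002,0.015,0],"twist": 0.04},{"grip": 1,"linear": [-0.002,0.015,0],"twist": 0.04},{"grip": 1,"linear": [-0.002,0.015,0],"twist": 0.03}]'

```text
clock: 22.85
eef_pos: [0.4544, 0.0189, 0.0544]
tool_rot: [-0.693, 0.131, -0.15, 0.693]
ft_force: [-7.2, -0.5, 25.0]
grip_width: 0.0124
```

Run:
```python
from h import *
plan([.4546,.0183,.054],-28.3);print(bot.get_obs()["ft_torque"])
p,d,K,T,C=timer(0,save="w5")
dial(C,d,(.4546,.0183))
hs=cv2.cvtColor(p,cv2.COLOR_BGR2HSV);k=((hs[...,0]<10)|(hs[...,0]>172))&(hs[...,1]>120)&(hs[...,2]>60)&(C[...,2]>.03)&(C[...,2]<.047)&(np.hypot(C[...,0]-.454,C[...,1]-.019)<.06)
Q=(C[k][:,:2]*1000).astype(np.float32);print("red",len(Q),cv2.minAreaRect(Q))
```

```text
tcp [0.4544 0.0189 0.0544] jawyaw 67.06 ytool [ 0.026 -0.005 -1.   ] j [ 0.05  0.3  -0.42  0.82 -0.01  0.45] t 22.85 w 0.0124 F [-7.2 -0.5 25. ]
lin units [ 0.0023  0.0018 -0.0024]
twist units -0.7386 ccw deg 84.64
[-0.27154564  2.16856738  0.09854159]
case (4618, array([453.3,  17.8]), array([63.9, 62.9]), 89.7, array([0.4401, 0.0244, 0.043 ])) 
bar (3354, array([454.1,  17.9]), array([40.7, 38.7]), 20.2, array([0.4494, 0.0196, 0.0701]))
bar yaw(mod180) 20.2
red 2237 ((453.6017150878906, 17.970420837402344), (63.41473388671875, 63.12516784667969), 0.9170325994491577)
```

The dial is now turning: the case stays at about 0.5°, the TCP is steady and the press is 25 N. I continue.

Call:
move_arm --increments '[{"grip": 1,"linear": [0,0.013,0],"twist": 0.05},{"grip": 1,"linear": [0,0.013,0],"twist": 0.06},{"grip": 1,"linear": [0,0.013,0],"twist": 0.06},{"grip": 1,"linear": [0,0.013,0],"twist": 0.06},{"grip": 1,"linear": [0,0.013,0],"twist": 0.05}]'

```text
clock: 23.4
eef_pos: [0.4544, 0.0192, 0.0544]
tool_rot: [-0.618, 0.326, -0.347, 0.626]
ft_force: [-7.6, -0.1, 22.6]
grip_width: 0.0126
```

```bash
cat >> h.py <<'E'
def red(C,p,n):
    hs=cv2.cvtColor(p,cv2.COLOR_BGR2HSV);k=((hs[...,0]<10)|(hs[...,0]>172))&(hs[...,1]>120)&(hs[...,2]>60)&(C[...,2]>.03)&(C[...,2]<.047)&(np.hypot(C[...,0]-n[0],C[...,1]-n[1])<.06)
    Q=(C[k][:,:2]*1000).astype(np.float32);print("red",len(Q),cv2.minAreaRect(Q))
E
python3 - <<'E'
from h import *
plan([.4546,.0183,.054],-29.5)
p,d,K,T,C=timer(0);red(C,p,(.454,.019))
E
```

```text
tcp [0.4544 0.0192 0.0544] jawyaw 33.16 ytool [ 0.032 -0.005 -0.999] j [ 0.05  0.3  -0.43  0.81 -0.01  1.04] t 23.4 w 0.0126 F [-7.6 -0.1 22.6]
lin units [ 0.0042  0.0019 -0.0019]
twist units 0.5468 ccw deg -62.66
red 2357 ((453.35870361328125, 18.57675552368164), (62.65993118286133, 62.92081069946289), 0.739039421081543)
```

Call:
move_arm --increments '[{"grip": 1,"linear": [0,0.013,0],"twist": 0.06},{"grip": 1,"linear": [0,0.013,0],"twist": 0.06},{"grip": 1,"linear": [0,0.013,0],"twist": 0.06},{"grip": 1,"linear": [0,0.013,0],"twist": 0.06},{"grip": 1,"linear": [0,0.013,0],"twist": 0.06}]'

```text
clock: 23.95
eef_pos: [0.455, 0.0193, 0.0542]
tool_rot: [0.477, -0.503, 0.524, -0.494]
ft_force: [-7.5, -0.2, 22.9]
grip_width: 0.0124
```

Run:
```python
from h import *
plan([.4546,.0183,.054],-29.5)
p,d,K,T,C=timer(0);red(C,p,(.454,.019))
```

```text
tcp [0.455  0.0193 0.0542] jawyaw -3.24 ytool [ 0.038 -0.005 -0.999] j [ 0.05  0.29 -0.43  0.81 -0.01  1.67] t 23.95 w 0.0124 F [-7.5 -0.2 22.9]
lin units [ 0.0052  0.0009 -0.0016]
twist units 0.2292 ccw deg -26.26
red 2203 ((454.3843994140625, 20.071243286132812), (63.99034881591797, 60.308170318603516), 0.2110692709684372)
```

Call:
move_arm --increments '[{"grip": 1,"linear": [0,0.013,0],"twist": 0.06},{"grip": 1,"linear": [0,0.013,0],"twist": 0.06},{"grip": 1,"linear": [0,0.013,0],"twist": 0.06},{"grip": 1,"linear": [0,0.013,0],"twist": 0.03},{"grip": 1,"linear": [0,0.013,0],"twist": 0.01}]'

```text
clock: 24.5
eef_pos: [0.4554, 0.0194, 0.0541]
tool_rot: [0.339, -0.604, 0.622, -0.365]
ft_force: [-7.3, -0.6, 20.6]
grip_width: 0.0124
```

Run:
```python
from h import *
plan([.4546,.0183,.054],-29.5)
p,d,K,T,C=timer(0,save="w6");red(C,p,(.454,.019))
```

```text
tcp [0.4554 0.0194 0.0541] jawyaw -30.27 ytool [ 0.045 -0.005 -0.999] j [ 0.05  0.29 -0.44  0.8  -0.01  2.15] t 24.5 w 0.0124 F [-7.3 -0.6 20.6]
lin units [ 0.0067  0.0002 -0.0008]
twist units -0.0067 ccw deg 0.77
red 2306 ((455.1277160644531, 18.591800689697266), (62.79645538330078, 62.944053649902344), 0.9308069348335266)
```

Call:
move_arm --increments '[{"grip": 1,"linear": [0,0.004,0],"twist": 0},{"grip": 0.8,"linear": [0,0,0],"twist": 0},{"grip": 0.5,"linear": [0,0,0],"twist": 0},{"grip": 0.5,"linear": [0,0,0],"twist": 0},{"grip": 0.5,"linear": [0,-0.05,0],"twist": 0}]'

```text
clock: 25.05
eef_pos: [0.4542, 0.0193, 0.0647]
tool_rot: [0.337, -0.605, 0.623, -0.363]
ft_force: [-0.2, -0.1, -0.8]
grip_width: 0.0429
```

Call:
move_arm --increments '[{"grip": 0.5,"linear": [0,-0.1,0],"twist": 0},{"grip": 0.3,"linear": [0,-0.2,0],"twist": 0},{"grip": 0,"linear": [0,-0.2,0],"twist": 0},{"grip": 0,"linear": [0,-0.1,0],"twist": 0},{"grip": 0,"linear": [0,0,0],"twist": 0}]'

```text
clock: 25.55
eef_pos: [0.4487, 0.0199, 0.1913]
tool_rot: [0.337, -0.605, 0.624, -0.362]
ft_force: [-0.8, -0.9, 0.0]
grip_width: 0.0855
```

Run:
```python
from h import *
plan([.4546,.0183,.2],91)
p,d,K,T,C=timer(0,save="w7");n=(.455,.019);red(C,p,n);dial(C,d,n)
```

```text
tcp [0.4487 0.0199 0.1913] jawyaw -30.74 ytool [ 0.044 -0.005 -0.999] j [ 0.05  0.13 -0.24  1.16 -0.01  2.16] t 25.55 w 0.0855 F [-0.8 -0.9  0. ]
lin units [-0.0091 -0.042   0.0311]
twist units 0.5085 ccw deg -58.26
red 800 ((455.283447265625, 17.691143035888672), (63.75316619873047, 64.1198501586914), 0.7070648074150085)
case (1981, array([455. ,  17.8]), array([63.8, 64. ]), 89.9, array([0.4574, 0.0231, 0.0433])) 
bar (738, array([455.3,  18.3]), array([46.5, 13.1]), 59.8, array([0.4558, 0.019 , 0.07  ]))
bar yaw(mod180) 59.8
```

View pics/w7.png

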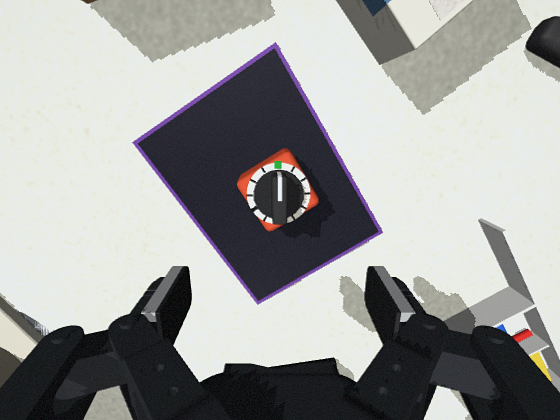

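The white pointer sits on the green mark at (278,166), the case is square and the dial ≈2.10 rad. Next I turn back to grip the case sides and take out the lean with radial strokes.

Call:
move_arm --increments '[{"grip": 0,"linear": [0,0,0],"twist": -0.075},{"grip": 0,"linear": [0,0,0],"twist": -0.075},{"grip": 0,"linear": [0,0,0],"twist": -0.075},{"grip": 0,"linear": [0,0,0],"twist": -0.075},{"grip": 0,"linear": [0,0,0],"twist": -0.075}]'

```text
clock: 26.1
eef_pos: [0.4443, 0.0196, 0.184]
tool_rot: [-0.546, 0.432, -0.452, 0.557]
ft_force: [-0.2, 0.3, -0.2]
grip_width: 0.0854
```

Call:
move_arm --increments '[{"grip": 0,"linear": [0,0,0],"twist": -0.075},{"grip": 0,"linear": [0,0,0],"twist": -0.075},{"grip": 0,"linear": [0,0,0],"twist": -0.075},{"grip": 0,"linear": [0,0,0],"twist": -0.075},{"grip": 0,"linear": [0,0,0],"twist": -0.075}]'

```text
clock: 26.6
eef_pos: [0.4388, 0.0193, 0.1755]
tool_rot: [0.676, -0.203, 0.216, -0.675]
ft_force: [-0.1, 0.7, -0.4]
grip_width: 0.0853
```

Call:
move_arm --increments '[{"grip": 0,"linear": [0,0,0],"twist": -0.075},{"grip": 0,"linear": [0,0,0],"twist": -0.075},{"grip": 0,"linear": [0,0,0],"twist": -0.075},{"grip": 0,"linear": [0,0,0],"twist": -0.05},{"grip": 0,"linear": [0,0,0],"twist": 0}]'

```text
clock: 27.1
eef_pos: [0.4333, 0.019, 0.1672]
tool_rot: [0.709, -0.016, 0.017, -0.704]
ft_force: [0.3, -0.4, -0.2]
grip_width: 0.0854
```

Run:
```python
from h import *
plan([.4551,.018,.2],90.4)
```

```text
tcp [0.4333 0.019  0.1672] jawyaw 87.34 ytool [ 0.001 -0.007 -1.   ] j [ 0.05  0.15 -0.28  1.14 -0.01  0.1 ] t 27.1 w 0.0854 F [ 0.3 -0.4 -0.2]
lin units [ 0.1094 -0.1636 -0.0009]
twist units -0.0267 ccw deg 3.06
```

Call:
move_arm --increments '[{"grip": 0,"linear": [0.09,0,0],"twist": -0.027},{"grip": 0,"linear": [0.01,0.05,0],"twist": 0},{"grip": 0,"linear": [0,0.15,0],"twist": 0},{"grip": 0,"linear": [0,0.15,0],"twist": 0},{"grip": 0,"linear": [0,0,0],"twist": 0}]'

```text
clock: 27.6
eef_pos: [0.4494, 0.0175, 0.0903]
tool_rot: [0.71, -0.004, -0.001, -0.705]
ft_force: [-0.4, 0.3, 0.7]
grip_width: 0.0856
```

Run:
```python
from h import *
plan([.4551,.018,.011],90.4)
```

```text
tcp [0.4494 0.0175 0.0903] jawyaw 89.76 ytool [-0.007 -0.007 -1.   ] j [ 0.04  0.27 -0.36  0.96 -0.01  0.05] t 27.6 w 0.0856 F [-0.4  0.3  0.7]
lin units [0.0311 0.3963 0.0054]
twist units -0.0056 ccw deg 0.64
```

Call:
move_arm --increments '[{"grip": 0,"linear": [0.03,0.05,0.003],"twist": -0.005},{"grip": 0,"linear": [0,0.12,0],"twist": 0},{"grip": 0,"linear": [0,0.12,0],"twist": 0},{"grip": 0,"linear": [0,0.04,0],"twist": 0},{"grip": 0,"linear": [0,0,0],"twist": 0}]'

```text
clock: 28.1
eef_pos: [0.4576, 0.018, 0.0237]
tool_rot: [0.71, -0.0, -0.002, -0.705]
ft_force: [-0.2, -0.5, -0.2]
grip_width: 0.0857
```

Run:
```python
from h import *
plan([.4551,.018,.011],90.4)
```

```text
tcp [0.4576 0.018  0.0237] jawyaw 90.14 ytool [-0.003 -0.007 -1.   ] j [ 0.04  0.37 -0.42  0.79 -0.01  0.04] t 28.1 w 0.0857 F [-0.2 -0.5 -0.2]
lin units [-0.0121  0.0634  0.0007]
twist units -0.0023 ccw deg 0.26
```

Call:
move_arm --increments '[{"grip": 0,"linear": [-0.012,0.03,0],"twist": -0.002},{"grip": 0,"linear": [0,0.03,0],"twist": 0},{"grip": 0,"linear": [0,0,0],"twist": 0},{"grip": 0.4,"linear": [0,0,0],"twist": 0},{"grip": 0.7,"linear": [0,0,0],"twist": 0}]'

```text
clock: 28.6
eef_pos: [0.4583, 0.018, 0.0145]
tool_rot: [0.709, 0.003, -0.001, -0.705]
ft_force: [2.6, -0.1, -2.2]
grip_width: 0.063
```

Call:
move_arm --increments '[{"grip": 1,"linear": [0,0,0],"twist": 0},{"grip": 1,"linear": [0,0,0],"twist": 0},{"grip": 1,"linear": [0,-0.05,0],"twist": 0},{"grip": 1,"linear": [0,-0.1,0],"twist": 0},{"grip": 1,"linear": [0,-0.1,0],"twist": 0}]'

```text
clock: 29.1
eef_pos: [0.4551, 0.0182, 0.0645]
tool_rot: [0.71, 0.001, -0.004, -0.705]
ft_force: [-0.1, -0.1, -0.9]
grip_width: 0.0628
```

Run:
```python
from h import *
a=np.radians(2.36);ex=np.array([np.cos(a),np.sin(a)]);ey=np.array([-ex[1],ex[0]]);c=np.array([.6445,-.255])
for l in((-.05,.062),(-.034,.062),(-.032,.032)): print(l,(c+l[0]*ex+l[1]*ey).round(4))
P=c-.05*ex+.062*ey
plan([*P,.1],92.36)
rows([*P,.1],2,5)
```

```text
(-0.05, 0.062) [ 0.592  -0.1951]
(-0.034, 0.062) [ 0.608  -0.1945]
(-0.032, 0.032) [ 0.6112 -0.2243]
tcp [0.4551 0.0182 0.0645] jawyaw 90.35 ytool [-0.004 -0.007 -1.   ] j [ 0.04  0.31 -0.38  0.89 -0.01  0.04] t 29.1 w 0.0628 F [-0.1 -0.1 -0.9]
lin units [ 0.6773 -0.1728 -1.0721]
twist units -0.0175 ccw deg 2.01
0 [0.135, -0.035, -0.214] -0.0035
1 [0.134, -0.035, -0.215] -0.0035
2 [0.132, -0.035, -0.216] -0.0035
3 [0.131, -0.035, -0.217] -0.0035
4 [0.129, -0.035, -0.218] -0.0035
```

Call:
move_arm --increments '[{"grip": 1,"linear": [0,-0.1,0],"twist": 0},{"grip": 1,"linear": [0.05,-0.05,-0.08],"twist": 0},{"grip": 1,"linear": [0.09,0,-0.14],"twist": 0},{"grip": 1,"linear": [0.09,0,-0.14],"twist": 0},{"grip": 1,"linear": [0.09,0,-0.14],"twist": -0.005}]'

```text
clock: 29.6
eef_pos: [0.5215, -0.0804, 0.103]
tool_rot: [0.709, 0.009, -0.008, -0.705]
ft_force: [0.4, 0.6, -1.7]
grip_width: 0.0628
```

Call:
move_arm --increments '[{"grip": 1,"linear": [0.09,0,-0.14],"twist": -0.005},{"grip": 1,"linear": [0.09,0,-0.14],"twist": -0.005},{"grip": 1,"linear": [0.08,0,-0.12],"twist": 0},{"grip": 1,"linear": [0.04,0,-0.06],"twist": 0},{"grip": 1,"linear": [0,0,0],"twist": 0}]'

```text
clock: 30.1
eef_pos: [0.5884, -0.178, 0.1064]
tool_rot: [0.709, 0.016, -0.013, -0.704]
ft_force: [-0.4, -0.2, -0.8]
grip_width: 0.0629
```

Run:
```python
from h import *
plan([.595,-.195,.08],92.36)
```

```text
tcp [ 0.5884 -0.178   0.1064] jawyaw 92.33 ytool [ 0.004 -0.007 -1.   ] j [-0.29  0.54  0.11  1.14 -0.01 -0.33] t 30.1 w 0.0629 F [-0.4 -0.2 -0.8]
lin units [ 0.0291  0.1325 -0.0852]
twist units -0.0002 ccw deg 0.03
```

Call:
move_arm --increments '[{"grip": 1,"linear": [0.02,0,-0.07],"twist": 0},{"grip": 1,"linear": [0,0.05,0],"twist": 0},{"grip": 1,"linear": [0,0.12,0],"twist": 0},{"grip": 1,"linear": [0,0.12,0],"twist": 0},{"grip": 1,"linear": [0,0.06,0],"twist": 0}]'

```text
clock: 30.6
eef_pos: [0.5916, -0.1882, 0.0362]
tool_rot: [0.709, 0.017, -0.013, -0.705]
ft_force: [-1.2, 0.3, -1.9]
grip_width: 0.0629
```

Run:
```python
from h import *
plan([.595,-.194,.016],92.36)
```

```text
tcp [ 0.5916 -0.1882  0.0362] jawyaw 92.44 ytool [ 0.005 -0.004 -1.   ] j [-0.31  0.61  0.05  1.   -0.   -0.35] t 30.6 w 0.0629 F [-1.2  0.3 -1.9]
lin units [ 0.0153  0.1012 -0.0291]
twist units 0.0007 ccw deg -0.08
```

Call:
move_arm --increments '[{"grip": 1,"linear": [0,0.03,0],"twist": 0},{"grip": 1,"linear": [0,0.03,0],"twist": 0},{"grip": 1,"linear": [0,0.02,0],"twist": 0},{"grip": 1,"linear": [0,0.01,0],"twist": 0},{"grip": 1,"linear": [0,0,0],"twist": 0}]'

```text
clock: 31.1
eef_pos: [0.5898, -0.1852, 0.0163]
tool_rot: [0.708, 0.017, -0.015, -0.706]
ft_force: [-0.2, -0.0, -1.1]
grip_width: 0.0634
```

Run:
```python
from h import *
plan([.612,-.189,.0125],92.36)
```

```text
tcp [ 0.5898 -0.1852  0.0163] jawyaw 92.6 ytool [ 0.002 -0.003 -1.   ] j [-0.3   0.63  0.02  0.96 -0.   -0.35] t 31.1 w 0.0634 F [-0.2 -0.  -1.1]
lin units [ 0.1099  0.0191 -0.024 ]
twist units 0.0021 ccw deg -0.24
```

Call:
move_arm --increments '[{"grip": 1,"linear": [0.02,0.008,-0.01],"twist": 0},{"grip": 1,"linear": [0.025,0.005,-0.01],"twist": 0},{"grip": 1,"linear": [0.025,0,0],"twist": 0},{"grip": 1,"linear": [0.02,0,0],"twist": 0},{"grip": 1,"linear": [0.015,0,0],"twist": 0}]'

```text
clock: 31.6
eef_pos: [0.6125, -0.1895, 0.0155]
tool_rot: [0.708, 0.016, -0.015, -0.705]
ft_force: [-9.7, -0.9, 3.6]
grip_width: 0.0632
```

Run:
```python
from h import *
plan([.612,-.189,.0125],92.36)
```

```text
tcp [ 0.6125 -0.1895  0.0155] jawyaw 92.51 ytool [ 0.002 -0.004 -1.   ] j [-0.3   0.67  0.1   0.99 -0.   -0.34] t 31.6 w 0.0632 F [-9.7 -0.9  3.6]
lin units [-0.0025  0.0149  0.0029]
twist units 0.0013 ccw deg -0.15
```

Back wall and floor contact are both felt (-9.7 N in x, +3.6 N in z). I release, rise and look.

Call:
move_arm --increments '[{"grip": 0.5,"linear": [0,0,0],"twist": 0},{"grip": 0,"linear": [0,0,0],"twist": 0},{"grip": 0,"linear": [0,0,0],"twist": 0},{"grip": 0,"linear": [0,0,0],"twist": 0},{"grip": 0,"linear": [0,-0.1,0],"twist": 0}]'

```text
clock: 32.1
eef_pos: [0.6119, -0.1889, 0.0336]
tool_rot: [0.708, 0.015, -0.016, -0.706]
ft_force: [-0.6, 0.2, -0.7]
grip_width: 0.0857
```

Call:
move_arm --increments '[{"grip": 0,"linear": [0,-0.15,0],"twist": 0},{"grip": 0,"linear": [0,-0.2,0],"twist": 0},{"grip": 0,"linear": [0,-0.2,0],"twist": 0},{"grip": 0,"linear": [0,-0.1,0],"twist": 0},{"grip": 0.5,"linear": [0,0,0],"twist": 0}]'

```text
clock: 32.6
eef_pos: [0.6136, -0.1886, 0.1712]
tool_rot: [0.708, 0.017, -0.014, -0.706]
ft_force: [0.0, -0.4, 0.4]
grip_width: 0.0732
```

Run:
```python
from h import *
p,d,K,T,C=timer(0,save="w8");n=(.61,-.19);red(C,p,n);dial(C,d,n)
# walls
a=np.radians(2.36);ex=np.array([np.cos(a),np.sin(a)]);ey=np.array([-ex[1],ex[0]]);c=np.array([.6445,-.255])
L=np.stack([(C[...,:2]-c)@ex,(C[...,:2]-c)@ey,C[...,2]],-1)
k=(d>0)&(L[...,2]>.008)&(L[...,2]<.034)&(L[...,0]<-.02)&(L[...,0]>-.09)&(abs(L[...,1])<.012)
h,e=np.histogram(L[k][:,1],bins=np.arange(-.012,.012,.001));print("side",[(round(e[i],4),int(h[i])) for i in range(len(h)) if h[i]])
k=(d>0)&(L[...,2]>.036)&(L[...,2]<.044)&(abs(L[...,0])<.008)&(L[...,1]>0.005)&(L[...,1]<.11)
h,e=np.histogram(L[k][:,0],bins=np.arange(-.01,.01,.001));print("back top",[(round(e[i],4),int(h[i])) for i in range(len(h)) if h[i]])
plan([*(c-.032*ex+.15*ey),.1],92.4)
```

```text
red 864 ((608.9943237304688, -190.64215087890625), (62.49897003173828, 63.351566314697266), 2.5551629066467285)
case (3435, array([ 611.9, -193.3]), array([68.7, 93.1]), 1.6, array([ 0.6095, -0.191 ,  0.0427])) 
bar (896, array([ 609.7, -190.6]), array([46.4, 13.9]), 61.1, array([ 0.6087, -0.1911,  0.0678]))
bar yaw(mod180) 61.1
side [(np.float64(-0.001), 433), (np.float64(0.0), 12)]
back top [(np.float64(-0.008), 40), (np.float64(-0.007), 41), (np.float64(-0.006), 56), (np.float64(-0.005), 55), (np.float64(-0.004), 49), (np.float64(-0.003), 53), (np.float64(-0.002), 27), (np.float64(-0.001), 32), (np.float64(-0.0), 156), (np.float64(0.001), 108), (np.float64(0.002), 103), (np.float64(0.003), 101), (np.float64(0.004), 23)]
tcp [ 0.613  -0.1884  0.1697] jawyaw 92.56 ytool [ 0.003 -0.003 -1.   ] j [-0.3   0.55  0.31  1.32 -0.   -0.34] t 32.65 w 0.0661 F [-0.1  0.1  0.5]
lin units [-0.016   0.3469  0.4122]
twist units 0.0014 ccw deg -0.16
```

View pics/w8.png

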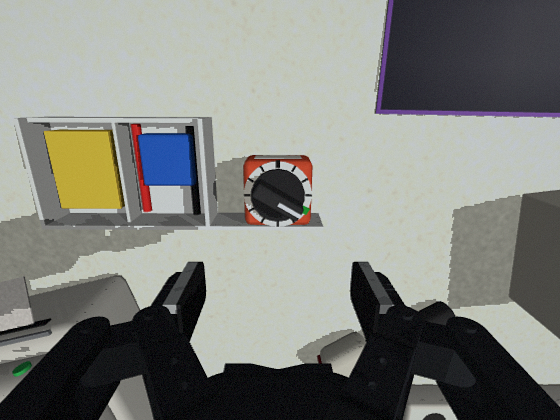

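The timer is flush with the back wall at local (-0.033,+0.066), yaw 2.55° against the wall's 2.4°, dial ≈2.12 rad. It still needs 34 mm sideways. I'll push its left face with the edges of the slightly open fingers, jaws along the back wall's normal, so there are two contact points.

Call:
move_arm --increments '[{"grip": 0.75,"linear": [0,0,0.1],"twist": 0},{"grip": 0.75,"linear": [0,0,0.15],"twist": 0},{"grip": 0.75,"linear": [0,0,0.12],"twist": 0},{"grip": 0.75,"linear": [0,0,0],"twist": 0.07},{"grip": 0.75,"linear": [0,0,0],"twist": 0.075}]'

```text
clock: 33.15
eef_pos: [0.6044, -0.1074, 0.1592]
tool_rot: [-0.701, 0.094, -0.086, 0.701]
ft_force: [0.3, -0.4, -0.4]
grip_width: 0.0213
```

Call:
move_arm --increments '[{"grip": 0.75,"linear": [0,0,0],"twist": 0.075},{"grip": 0.75,"linear": [0,0,0],"twist": 0.075},{"grip": 0.75,"linear": [0,0,0],"twist": 0.075},{"grip": 0.75,"linear": [0,0,0],"twist": 0.075},{"grip": 0.75,"linear": [0,0,0],"twist": 0.075}]'

```text
clock: 33.65
eef_pos: [0.5971, -0.099, 0.1463]
tool_rot: [0.623, -0.352, 0.33, -0.616]
ft_force: [-0.1, 0.6, 0.7]
grip_width: 0.021
```

Call:
move_arm --increments '[{"grip": 0.75,"linear": [0,0,0],"twist": 0.075},{"grip": 0.75,"linear": [0,0,0],"twist": 0.075},{"grip": 0.75,"linear": [0,0,0],"twist": 0.075},{"grip": 0.75,"linear": [0,0,0],"twist": 0.06},{"grip": 0.75,"linear": [0,0,0],"twist": 0.03}]'

```text
clock: 34.15
eef_pos: [0.5893, -0.0918, 0.1335]
tool_rot: [-0.492, 0.534, -0.502, 0.471]
ft_force: [-1.4, 0.8, -0.7]
grip_width: 0.0214
```

Run:
```python
from h import *
a=np.radians(2.36);ex=np.array([np.cos(a),np.sin(a)]);ey=np.array([-ex[1],ex[0]]);c=np.array([.6445,-.255])
plan([*(c-.034*ex+.13*ey),.07],2.4);print(*(c-.034*ex+.13*ey))
```

```text
tcp [ 0.5893 -0.0918  0.1335] jawyaw -4.15 ytool [-0.053  0.012 -0.999] j [-0.16  0.53  0.17  1.27  0.    1.49] t 34.15 w 0.0214 F [-1.4  0.8 -0.7]
lin units [0.1699 0.3109 0.1088]
twist units -0.0571 ccw deg 6.55
0.6051756819206753 -0.12651031945095317
```

Call:
move_arm --increments '[{"grip": 0.75,"linear": [0.15,0,0.1],"twist": -0.05},{"grip": 0.75,"linear": [0,0.08,0],"twist": -0.008},{"grip": 0.75,"linear": [0,0.12,0],"twist": 0},{"grip": 0.75,"linear": [0,0.1,0],"twist": 0},{"grip": 0.75,"linear": [0,0,0],"twist": 0}]'

```text
clock: 34.65
eef_pos: [0.5967, -0.1159, 0.0594]
tool_rot: [0.525, -0.509, 0.464, -0.5]
ft_force: [-1.3, 0.5, -0.2]
grip_width: 0.0214
```

Run:
```python
from h import *
a=np.radians(2.36);ex=np.array([np.cos(a),np.sin(a)]);ey=np.array([-ex[1],ex[0]]);c=np.array([.6445,-.255])
plan([*(c-.034*ex+.125*ey),.016],2.4)
```

```text
tcp [ 0.5967 -0.1159  0.0594] jawyaw 2.99 ytool [-0.071  0.018 -0.997] j [-0.19  0.62  0.13  1.15  0.    1.33] t 34.65 w 0.0214 F [-1.3  0.5 -0.2]
lin units [0.0847 0.2122 0.0544]
twist units 0.0051 ccw deg -0.59
```

Call:
move_arm --increments '[{"grip": 0.75,"linear": [0.04,0.03,0.05],"twist": 0.005},{"grip": 0.75,"linear": [0,0.06,0],"twist": 0},{"grip": 0.75,"linear": [0,0.07,0],"twist": 0},{"grip": 0.75,"linear": [0,0.04,0],"twist": 0},{"grip": 0.75,"linear": [0,0,0],"twist": 0}]'

```text
clock: 35.15
eef_pos: [0.6002, -0.1182, 0.0137]
tool_rot: [0.525, -0.514, 0.463, -0.497]
ft_force: [-0.2, 0.0, 0.3]
grip_width: 0.0212
```

Run:
```python
from h import *
a=np.radians(2.36);ex=np.array([np.cos(a),np.sin(a)]);ey=np.array([-ex[1],ex[0]]);c=np.array([.6445,-.255])
plan([*(c-.034*ex+.076*ey),.014],2.4)
```

```text
tcp [ 0.6002 -0.1182  0.0137] jawyaw 2.61 ytool [-0.079  0.021 -0.997] j [-0.2   0.68  0.11  1.08  0.    1.33] t 35.15 w 0.0212 F [-0.2  0.   0.3]
lin units [ 0.3124 -0.0108  0.0215]
twist units 0.0018 ccw deg -0.21
```

Call:
move_arm --increments '[{"grip": 0.75,"linear": [0.05,0,0.005],"twist": 0},{"grip": 0.75,"linear": [0.05,0,0.005],"twist": 0},{"grip": 0.75,"linear": [0.05,0,0.005],"twist": 0},{"grip": 0.75,"linear": [0.04,0,0],"twist": 0},{"grip": 0.75,"linear": [0.03,0,0],"twist": 0}]'

```text
clock: 35.65
eef_pos: [0.6061, -0.1648, 0.0146]
tool_rot: [0.524, -0.513, 0.463, -0.497]
ft_force: [-0.2, 0.9, 0.0]
grip_width: 0.0214
```

Run:
```python
from h import *
a=np.radians(2.36);ex=np.array([np.cos(a),np.sin(a)]);ey=np.array([-ex[1],ex[0]]);c=np.array([.6445,-.255])
plan([*(c-.034*ex+.076*ey),.014],2.4)
```

```text
tcp [ 0.6061 -0.1648  0.0146] jawyaw 2.67 ytool [-0.077  0.021 -0.997] j [-0.27  0.71  0.16  1.1   0.    1.26] t 35.65 w 0.0214 F [-0.2  0.9  0. ]
lin units [0.0788 0.0006 0.003 ]
twist units 0.0023 ccw deg -0.27
```

Call:
move_arm --increments '[{"grip": 0.75,"linear": [0.02,0,0.001],"twist": 0},{"grip": 0.75,"linear": [0.02,0,0.001],"twist": 0},{"grip": 0.75,"linear": [0.015,0,0],"twist": 0},{"grip": 0.75,"linear": [0.015,0,0],"twist": 0},{"grip": 0.75,"linear": [0.01,0,0],"twist": 0}]'

```text
clock: 36.15
eef_pos: [0.6067, -0.1798, 0.0142]
tool_rot: [0.522, -0.515, 0.461, -0.499]
ft_force: [-0.3, 8.9, 2.7]
grip_width: 0.0214
```

Run:
```python
from h import *
a=np.radians(2.36);ex=np.array([np.cos(a),np.sin(a)]);ey=np.array([-ex[1],ex[0]]);c=np.array([.6445,-.255])
plan([*(c-.034*ex+.076*ey),.014],2.4)
p,d,K,T,C=timer(0);n=c-.032*ex+.033*ey
red(C,p,n);p,d,K,T,C=timer(0,"top");red(C,p,n)
```

```text
tcp [ 0.6067 -0.1798  0.0142] jawyaw 2.67 ytool [-0.077  0.029 -0.997] j [-0.29  0.72  0.18  1.12  0.01  1.23] t 36.15 w 0.0214 F [-0.3  8.9  2.7]
lin units [0.0036 0.0006 0.0033]
twist units 0.0024 ccw deg -0.27
red 665 ((609.1380004882812, -193.24481201171875), (22.0991268157959, 5.200969696044922), 2.354459524154663)
red 0 ((0.0, 0.0), (0.0, 0.0), 0.0)
```

Side wall contact at 8.9 N. I back off, rise and inspect.

Call:
move_arm --increments '[{"grip": 0.75,"linear": [-0.05,0,0],"twist": 0},{"grip": 0.75,"linear": [-0.12,0,0],"twist": 0},{"grip": 0.75,"linear": [-0.1,0,0],"twist": 0},{"grip": 0.75,"linear": [0,-0.1,0],"twist": 0},{"grip": 0.75,"linear": [0,-0.2,0],"twist": 0}]'

```text
clock: 36.75
eef_pos: [0.6054, -0.1235, 0.0709]
tool_rot: [0.525, -0.517, 0.459, -0.497]
ft_force: [0.8, -0.4, -0.4]
grip_width: 0.0215
```

Call:
move_arm --increments '[{"grip": 0.75,"linear": [0,-0.2,-0.15],"twist": 0},{"grip": 0.75,"linear": [0,-0.2,-0.15],"twist": 0},{"grip": 0.75,"linear": [0,-0.1,-0.15],"twist": 0},{"grip": 0.75,"linear": [0,0,-0.1],"twist": 0},{"grip": 0.75,"linear": [0,0,0],"twist": 0}]'

```text
clock: 37.25
eef_pos: [0.5069, -0.1308, 0.1901]
tool_rot: [0.525, -0.51, 0.463, -0.5]
ft_force: [0.0, -0.2, -0.1]
grip_width: 0.021
```

```bash
cat >> h.py <<'E'
a=np.radians(2.36);ex=np.array([np.cos(a),np.sin(a)]);ey=np.array([-ex[1],ex[0]]);cor=np.array([.6445,-.255])
def check(name="wrist",save=None):
    p,d,K,T,C=timer(0,name,save);n=cor-.032*ex+.033*ey
    red(C,p,n);b=rect(C,d,.06,.078,n,.035);print("bar",b)
    L=np.stack([(C[...,:2]-cor)@ex,(C[...,:2]-cor)@ey,C[...,2]],-1)
    hs=cv2.cvtColor(p,cv2.COLOR_BGR2HSV);k=((hs[...,0]<10)|(hs[...,0]>172))&(hs[...,1]>120)&(hs[...,2]>60)&(L[...,2]>.03)&(L[...,2]<.047)&(np.hypot(L[...,0]+.032,L[...,1]-.033)<.055)
    Q=L[k];print("local x",np.percentile(Q[:,0],[.5,99.5]).round(4),"y",np.percentile(Q[:,1],[.5,99.5]).round(4),"z med",np.median(Q[:,2]))
    print("bar centre local",((np.array(b[1])/1000-cor)@ex).round(4),((np.array(b[1])/1000-cor)@ey).round(4))
    k=(d>0)&(L[...,2]>.01)&(L[...,2]<.032)&(L[...,1]>.075)&(L[...,1]<.105)&(abs(L[...,0])<.008);print("back wall face",k.sum(),np.median(L[k][:,0]) if k.any() else None)
    k=(d>0)&(L[...,2]>.01)&(L[...,2]<.032)&(L[...,0]<-.07)&(L[...,0]>-.095)&(abs(L[...,1])<.006);print("side wall face",k.sum(),np.median(L[k][:,1]) if k.any() else None)
E
python3 - <<'E'
from h import *
plan([*(cor-.12*ex+.032*ey),.1],2.4)
check(save="w9")
E
```

```text
tcp [ 0.5069 -0.1308  0.1901] jawyaw 3.03 ytool [-0.072  0.02  -0.997] j [-0.25  0.37  0.07  1.35  0.    1.27] t 37.25 w 0.021 F [ 0.  -0.2 -0.1]
lin units [0.4999 0.4338 0.0878]
twist units 0.0055 ccw deg -0.63
red 786 ((610.8201904296875, -222.68313598632812), (64.10511016845703, 61.77293395996094), 1.8357727527618408)
bar (450, array([ 614.3, -217.4]), array([32.2, 13.9]), 61.3, array([ 0.6144, -0.2136,  0.0668]))
local x [-0.0641 -0.0016] y [0.0037 0.0643] z med 0.038950576582717916
bar centre local -0.0286 0.0388
back wall face 211 1.7082041816408866e-05
side wall face 0 None
```

View pics/w9.png

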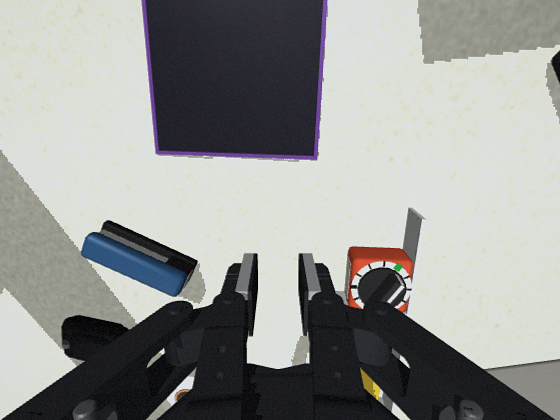

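The timer looks seated, but the fingers hide part of it. I'll turn for an unobstructed look from above before handing in.

Call:
move_arm --increments '[{"grip": 0,"linear": [0,0,0],"twist": -0.075},{"grip": 0,"linear": [0,0,0],"twist": -0.075},{"grip": 0,"linear": [0,0,0],"twist": -0.075},{"grip": 0,"linear": [0,0,0],"twist": -0.075},{"grip": 0,"linear": [0,0,0],"twist": -0.075}]'

```text
clock: 37.8
eef_pos: [0.5133, -0.1299, 0.1875]
tool_rot: [0.659, -0.287, 0.238, -0.653]
ft_force: [-0.6, 0.1, 0.9]
grip_width: 0.0852
```

Call:
move_arm --increments '[{"grip": 0,"linear": [0,0,0],"twist": -0.075},{"grip": 0,"linear": [0,0,0],"twist": -0.075},{"grip": 0,"linear": [0,0,0],"twist": -0.075},{"grip": 0,"linear": [0,0,0],"twist": -0.075},{"grip": 0,"linear": [0,0,0],"twist": -0.075}]'

```text
clock: 38.3
eef_pos: [0.5186, -0.1286, 0.1821]
tool_rot: [-0.701, 0.029, 0.021, 0.713]
ft_force: [1.4, -0.5, -0.0]
grip_width: 0.0854
```

Call:
move_arm --increments '[{"grip": 0,"linear": [0.1,0,-0.1],"twist": 0},{"grip": 0,"linear": [0.13,0,-0.12],"twist": 0},{"grip": 0,"linear": [0.13,0,-0.12],"twist": 0},{"grip": 0,"linear": [0.08,0,-0.06],"twist": 0},{"grip": 0,"linear": [0,0,0],"twist": 0}]'

```text
clock: 38.8
eef_pos: [0.6127, -0.2096, 0.1674]
tool_rot: [-0.7, 0.027, 0.025, 0.713]
ft_force: [0.8, -0.1, 0.3]
grip_width: 0.0856
```

Run:
```python
from h import *
plan([*(cor-.12*ex+.032*ey),.1],2.4)
check(save="w10")
p=cv2.imread("pics/w10.png");
```

```text
tcp [ 0.6127 -0.2096  0.1674] jawyaw 89.77 ytool [-0.074  0.017 -0.997] j [-0.33  0.63  0.44  1.45 -0.01 -0.32] t 38.8 w 0.0856 F [ 0.8 -0.1  0.3]
lin units [-0.4207  0.3674 -0.0996]
twist units 0.7625 ccw deg -87.37
red 832 ((610.8239135742188, -224.27777099609375), (63.20811080932617, 62.910301208496094), 2.512253999710083)
bar (936, array([ 611.6, -224.2]), array([46.6, 14.5]), 62.0, array([ 0.6103, -0.2244,  0.0676]))
local x [-0.0638 -0.0011] y [0.0009 0.0635] z med 0.039975104304247056
bar centre local -0.0316 0.0321
back wall face 206 0.0002921250742429246
side wall face 97 -0.00034794264378306766
```

View pics/w10.png

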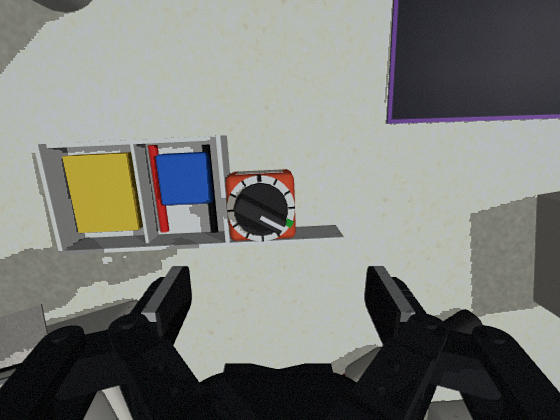

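The timer sits in the corner at local (-0.032,+0.032), yaw 2.5° against the wall's 2.4°. The dial ≈2.10 rad with the pointer on green at (290,223), and the robot is clear. I hand it in.

```bash
python3 -c "
from workcell import bot
print(bot.job_done())"
```

```text
the job is handed in; nothing more can be done
None
```

The timer is in the corner of the organiser's bay with its white front facing out and the dial on green. I handed the job in at about 39 s of the 72 s allowed; no verdict was reported.

**What I did:** I lifted the timer off the brown carton, stood it square on the mat and released it. I then pressed the knob at about 20–25 N and wound it to green. After that I gripped the case, pushed it against the back wall (9.7 N), released it, and pushed it sideways against the side wall (8.9 N).

**Last checks (wrist camera, robot clear):**

| Check | Measured | Required |
|---|---|---|
| Centre in organiser frame | x about -32 mm, y about +32 mm | x -34.5 to -29.5 mm, y 29.5 to 34.5 mm |
| Squareness to the walls | about 0.2° off | within 2.3° |
| Dial | about 2.10 rad | 1.974 to 2.214 rad |

**What went wrong:** my first winding try, at about 12–15 N with the tool leaning, did not turn the dial. It swung the whole timer about 23° and slid it about 9 mm. That is under the 29° fail limit, but I only saw the angle after the fact. I turned the timer back square by its knob and straightened the tool. With about 25 N the case held still and the dial turned.

I did not measure the bystanders' positions again at the end; no contact with them was felt or seen. The top camera gave no usable reading of the timer after it left the carton, so the final figures rest on the wrist camera alone.

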